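Serve the bead tote

TASK

Pour all six clay beads from the steel cup into the empty bin of the plywood tote, then stand the emptied cup upright on the table and let go of it. Then carry the tote by its dowel handle, never tipping the loose wooden ball out of its round pocket, and finish still holding it, steady and level, over the sheet of paper on the project board, its underside about 15 cm above it. Do not put it down or let go, and leave the other craft things where they are.

Things in the scene. Friction and masses are not known exactly. Their poses are not given: they have to be found in the camera images.
- tray: Plywood tote, 220 (x) by 250 (y) mm, 0.4 kg. Origin: centre of its underside, z up. Walls 45 mm high. A 6 mm partition at x=0, 60 mm high, divides it: empty bin on the -x side (facing world -x within 0.35 rad), ball deck on the +x side. At each end (y=+-122 mm) an upright 44 mm wide (x -22 to 22) rises to 142 mm and carries the dowel handle.
- tray_grip (a point): Middle of the tote's handle: a round dowel of 20 mm diameter along the tote's y axis, 238 mm long between the uprights, its centre line 120 mm above the tote's underside. With ball and beads aboard the centre of mass lies within 10 mm of straight below. Axes as tray.
- bin (a point): Centre of the inner floor of the tote's bin, 101 (x) by 238 (y) mm inside, 4 mm above the tote's underside, open above. The handle's centre line is 53.5 mm to the +x side, 116 mm up. Axes as tray.
- pocket (a point): Where the ball's centre rests in its pocket, a round 23 mm hole in the tote's deck (10 mm thick, top 14 mm above the underside), 53.5 mm to the +x side of the handle, 32.5 mm above the underside. Axes as tray. The ball rolls out if the tote tips about 30 degrees or is jerked.
- ball_center (a point): Centre of the loose wooden ball, 44 mm diameter, 31 g, that sits in the tote's pocket.
- cup: Flared steel cup with a straight wooden handle (like a measuring cup), 0.1 kg, holding six beads. Origin: centre of its underside, z up. Outer radius 30 mm at base, 47 mm at rim, 50 mm tall. The handle points along its -x (along world -x, within 0.5 rad). The beads come out when it is tipped well past horizontal (about 115 degrees).
- cup_grip (a point): Middle of the cup's handle: a round bar of 16 mm diameter, level, along the cup's x axis from x=-48 to x=-140 mm; this point is at x=-97 mm, 46 mm above the cup's underside. Axes as cup.
- cup_mouth (a point): Centre of the cup's mouth, at the height of its rim. Axes as cup.
- bead0_mid (a point): Centre of one of the six alike terracotta clay beads, 18 mm cubes with rounded edges, 11 g, in the cup at the start.
- bead1_mid (a point): Centre of one of the six alike terracotta clay beads, 18 mm cubes with rounded edges, 11 g, in the cup at the start.
- bead2_mid (a point): Centre of one of the six alike terracotta clay beads, 18 mm cubes with rounded edges, 11 g, in the cup at the start.
- bead3_mid (a point): Centre of one of the six alike terracotta clay beads, 18 mm cubes with rounded edges, 11 g, in the cup at the start.
- bead4_mid (a point): Centre of one of the six alike terracotta clay beads, 18 mm cubes with rounded edges, 11 g, in the cup at the start.
- bead5_mid (a point): Centre of one of the six alike terracotta clay beads, 18 mm cubes with rounded edges, 11 g, in the cup at the start.
- board: Hardboard project board, 300 (x) by 260 (y) mm, 5 mm thick, fixed flat on the table. Origin: centre of its underside, z up. A half-built cardboard model is glued along its far edge (x 90 to 152 mm), up to 88 mm tall above the board's top; the rest is bare but for a sheet of paper. Tote and board lie on opposite sides of the table, either way round.
- hold_spot (a point): Point on the top face of the project board, at the centre of the sheet of paper (200 by 170 mm) that lies on it, 30 mm to the -x side of the board's centre: the tote is to be held with its handle's middle above this point.
- tape: Bystander: roll of masking tape lying flat, 100 mm diameter, 25 mm tall. Origin: centre of its underside.
- tube: Bystander: cardboard tube standing upright, 44 mm diameter, 90 mm tall. Origin: centre of its underside.
- carton: Bystander: small drinks carton, 60 mm square, 112 mm tall. Origin: centre of its underside.
- glue: Bystander: glue bottle, 62 mm diameter, 190 mm tall. Origin: centre of its underside.
- brush: Bystander: paint brush lying on the table, about 200 mm long, along its x axis. Origin: centre of its underside.
Things that resemble listed ones, but are neither listed nor needed, are in the scene too. What is shaped like the cup but green is not meant.

How it is judged:
On the way, in this order (a step that is already met when the one before it is completed fails the run):
1. all six beads lie in the tote's bin, the tote still standing on the table (x of bead0_mid in the frame of bin between -0.049 and 0.049 m and y of bead0_mid in the frame of bin between -0.118 and 0.118 m and z of bead0_mid in the frame of bin between 0 and 0.06 m and x of bead1_mid in the frame of bin between -0.049 and 0.049 m and y of bead1_mid in the frame of bin between -0.118 and 0.118 m and z of bead1_mid in the frame of bin between 0 and 0.06 m and x of bead2_mid in the frame of bin between -0.049 and 0.049 m and y of bead2_mid in the frame of bin between -0.118 and 0.118 m and z of bead2_mid in the frame of bin between 0 and 0.06 m and x of bead3_mid in the frame of bin between -0.049 and 0.049 m and y of bead3_mid in the frame of bin between -0.118 and 0.118 m and z of bead3_mid in the frame of bin between 0 and 0.06 m and x of bead4_mid in the frame of bin between -0.049 and 0.049 m and y of bead4_mid in the frame of bin between -0.118 and 0.118 m and z of bead4_mid in the frame of bin between 0 and 0.06 m and x of bead5_mid in the frame of bin between -0.049 and 0.049 m and y of bead5_mid in the frame of bin between -0.118 and 0.118 m and z of bead5_mid in the frame of bin between 0 and 0.06 m and height (world z) of tray below 0.01 m), for 0.2 s.
2. the emptied cup stands upright on the table, let go (height (world z) of cup below 0.012 m and angle between cup's own z axis and vertical below 0.1 rad and contact force between the fingers and cup below 0.05 N), for 0.2 s.
At the end, for the whole second after the job is handed in: The fingers hold the tote still, on nothing else: handle middle within 50 mm horizontally of the board spot, underside 100-210 mm above the table, tilt under 0.1 rad; ball within 15 mm of its pocket seat, six beads in the bin; cup upright on the table, let go (all of step 2 and horizontal distance between tray_grip and hold_spot below 0.05 m and height (world z) of tray between 0.1 and 0.21 m and angle between tray's own z axis and vertical below 0.1 rad and linear speed of tray below 0.03 m/s and angular speed of tray below 0.2 rad/s and contact force between the fingers and tray above 1 N and contact force between tray and board below 0.05 N and contact force between tray and cup below 0.05 N and distance between ball_center and pocket below 0.015 m and x of bead0_mid in the frame of bin between -0.049 and 0.049 m and y of bead0_mid in the frame of bin between -0.118 and 0.118 m and z of bead0_mid in the frame of bin between 0 and 0.06 m and x of bead1_mid in the frame of bin between -0.049 and 0.049 m and y of bead1_mid in the frame of bin between -0.118 and 0.118 m and z of bead1_mid in the frame of bin between 0 and 0.06 m and x of bead2_mid in the frame of bin between -0.049 and 0.049 m and y of bead2_mid in the frame of bin between -0.118 and 0.118 m and z of bead2_mid in the frame of bin between 0 and 0.06 m and x of bead3_mid in the frame of bin between -0.049 and 0.049 m and y of bead3_mid in the frame of bin between -0.118 and 0.118 m and z of bead3_mid in the frame of bin between 0 and 0.06 m and x of bead4_mid in the frame of bin between -0.049 and 0.049 m and y of bead4_mid in the frame of bin between -0.118 and 0.118 m and z of bead4_mid in the frame of bin between 0 and 0.06 m and x of bead5_mid in the frame of bin between -0.049 and 0.049 m and y of bead5_mid in the frame of bin between -0.118 and 0.118 m and z of bead5_mid in the frame of bin between 0 and 0.06 m); the arm keeps its last pose, push and grip.
It fails at once if the ball leaves its pocket in the tote (distance between ball_center and pocket above 0.02 m).
It fails at once if another craft thing is shifted by more than 40 mm or knocked over (distance of any of tape, tube, carton, glue, brush from where it was at the start of the episode above 0.04 m or angle between any of tape, tube, carton, glue's own z axis and vertical above 0.5 rad).
It also fails if it takes over 72 s, if anything falls off the work surface, if the arm or the gripper's body presses on something with over 40 N, if the wrist force passes 120 N, or if a joint passes its speed limit or range.

ROBOT

A 6-joint arm with a two-finger parallel gripper is mounted at the origin on the work surface. World frame = base frame: x ahead of the robot, y to its left, z up, the work surface at z = 0. Lengths are in m, angles in rad, forces in N, time in s.
With the tool pointing down it reaches from about 0.275 to 0.725 m from the base axis. Payload 15.9 kg.
Tool frame: the origin (TCP) lies between the finger pads; the fingertips stand 17 mm ahead of it and the grasp point (between the pads) lies 2 mm behind it; z points along the fingers, y is the line along which they close (so a half turn about z gives the same grasp; the last joint's range is limited). The gripper opens to 85 mm and grips with 20 to 120 N. Pads are 22 mm wide; open, the fingers measure 114 mm over their backs; the gripper's body (76 mm by 85 mm) begins 54 mm behind the grasp point. The pads swing forward as they close: fully open they stand 13 mm farther back than shut.
Start: joints at [1.35, 0.213, -0.034, 1.323, 0, 1.571], TCP at [0.11, 0.488, 0.248] pointing down, gripper open.
Joint ranges: [-2.98, 2.98], [-0.74, 1.72], [-1.14, 1.35], [-2.1, 2.04], [-1.57, 1.44], [-3.14, 3.14]. Speed limits (rad/s): [1.89, 1.89, 2.39, 2.57, 3.14, 3.14].

INTERFACE

Orientations are given as a unit quaternion [w, x, y, z].
In Python, from bench import get_obs, camera, camera_info, hand_in, look_for, outline_of, tip_of gives the robot as it stands. The module is installed in compiled form; this text tells all that it offers.
- The arm moves only by the tool step_arm, never from a script. Its argument "motion" is a list of rows, each a list of 6 numbers: the shift along the world's x, y, z in units of 20 mm (1.0 is 20 mm), then the turn, a rotation vector about the world's x, y, z in units of 60 degrees (1.0 is 60 degrees). A call has 1 to 8 rows; each row shifts and turns the commanded pose from where the row before left it; what a row does not reach is not made up. A row lasts 1/8 s, in which the tool goes at most 62.5 mm and 10.7 degrees, less where a joint would pass 70% of its speed; a pose out of reach is approached as far as the arm can. A call with a number of a shift or a turn outside -1 to 1 is refused whole. A call with a gripper value outside its range is refused whole. "grip" is the gripper's target within -1 to 1 (fully open at 1, half-way at 0, shut at -1), set as the call begins (left out, the last holds). The fingers move at their own pace and stop on an object; "force" is the grip in N (left out, the last holds). Time passes only in rows, so rows that do not move let the fingers close. It gives the time, the measured TCP pose, the force, the opening and the grip force at its end, in the units of the state.
- get_obs(): the state, without advancing time (a new reading comes with each control period).
- camera(name): name is "side" or "top"; returns (picture, depth): 400x640x3 uint8, red, green, blue; 400x640 float32, m along the optical axis (not along the pixel's ray), 0 where there is no reading.
- camera_info(name): a dict with "vertical_fov" (degrees; the focal length in pixels is half the picture's height over the tangent of half this angle, whatever the lens; pixels are square), "cx", "cy" (the principal point, pixels), "rvec" (rotation vector, rad) and "tvec" (3), from world to camera coordinates, as OpenCV has them. Camera axes: x right, y down, z forward; pixel columns grow to the right and rows downward; lengths in m; the calibration is good to about 2 mm. A picture is of the moment at which its call begins. camera_info takes no time and is no camera call.
- hand_in(): hands the job in; it is judged then, once.
Trained networks look in the newest picture that a camera, given by its name, has taken for a name from the list of things; names that differ only in an ending like _2 or _b are one class to them, and where a whole thing is asked for, a point or a joint stands for the part that bears it (a point fixed in the world has none). Each returns a list of dicts, best first, with "p" (0 to 1); they miss things now and then, are a little off and sometimes report something else, mostly with a low value. They report only what shows in the picture. A call takes as long as a camera call. They do not tell look-alikes from the thing itself.
- look_for(camera, target): "at" ([column, row] in pixels, amid what is visible of it).
- outline_of(camera, target): "pixels" (400x640 bool, what is visible of it) and "at" ([column, row] in pixels, amid what is visible of it).
- tip_of(camera, target): "at" ([column, row] in pixels: a listed point, or the origin of a listed thing).
The state is a dict: "time_s": time; "q": joint angles; "joint_velocities": joint speeds; "joint_torque": joint torques, N m; "ee_pos": TCP position; "tool_rot": TCP orientation; "contact_force": force on the tool from outside, world axes, zero at the start; "torque": the same for the moment, N m; "finger_gap": finger opening in m; "gripper_force": force on a finger pad.
Only numpy, scipy, OpenCV 4.12 (cv2) and the standard library are available. Lean on these libraries where they do the work, as an engineer would, in place of code of your own. Each camera call takes 0.05 s, during which the arm holds its last target. There are 200 camera calls.

## Working session

There is one attempt and no reset: what is moved stays moved. The work goes in short steps, Python scripts to look and compute and a tool call to move; the robot and the scene stay as the last step left them, time stands still between calls to the robot, and variables do not carry over. Pictures are saved under pics/ and viewed, at most 13 in all, crops included, and the job is handed in when it is done.

Besides the shell and the picture viewer there is one more tool, called after "Request:" as name(argument=value, ...), one argument or row to a line, values as JSON. step_arm: Moves the arm, as the interface text tells. Shifts and turns lie within -1 to 1; 1 stands for 20 mm of shift or 60 degrees of turn. Its arguments: {"type":"object","properties":{"motion":{"type":"array"},"grip":{"type":"number"},"force":{"type":"number"}},"required":["motion"]}

```bash
mkdir -p pics
cat > h.py <<'E'
import numpy as np, cv2
from bench import *
def cam(n):
    i=camera_info(n); f=200/np.tan(np.radians(i['vertical_fov'])/2)
    R=cv2.Rodrigues(np.array(i['rvec'],float))[0]; return f,i['cx'],i['cy'],R,np.array(i['tvec'],float)
def cloud(n,d):
    f,cx,cy,R,t=cam(n); v,u=np.mgrid[:400,:640]
    P=np.stack([(u-cx)/f*d,(v-cy)/f*d,d],-1)-t
    return P@R   # world
def onz(n,uv,z):
    f,cx,cy,R,t=cam(n); r=R.T@np.array([(uv[0]-cx)/f,(uv[1]-cy)/f,1]); c=-R.T@t
    return c+r*(z-c[2])/r[2]
def snap(n,name):
    p,d=camera(n); cv2.imwrite(f'pics/{name}.png',p[:,:,::-1]); return p,d,cloud(n,d)
E
python3 - <<'E'
from h import *
print(camera_info('top'),camera_info('side'))
for n in('top','side'):
    p,d,W=snap(n,n+'0'); np.save(n+'0.npy',W)
    for t in ['tray_grip','bin','pocket','ball_center','cup','cup_grip','cup_mouth','hold_spot','board','tray']:
        print(n,t,[(np.round(x['at']).astype(int).tolist(),round(x['p'],2)) for x in tip_of(n,t)[:3]])
print(get_obs())
E
```

```text
{'vertical_fov': 50.416305304005704, 'cx': 322.56515662283175, 'cy': 201.2631548157301, 'rvec': array([ 2.15823756, -2.10239491,  0.23010742]), 'tvec': array([-0.04194958,  0.55447852,  1.10567099])} {'vertical_fov': 45.04037768470965, 'cx': 326.75570910746535, 'cy': 203.74175941500067, 'rvec': array([ 0.15912466, -2.85921476,  1.19884462]), 'tvec': array([0.54086136, 0.11647765, 1.49386493])}
top tray_grip [([424, 184], 0.73)]
top bin [([404, 210], 0.81)]
top pocket [([422, 176], 0.66)]
top ball_center [([420, 178], 0.65), ([315, 207], 0.24)]
top cup [([318, 207], 0.76), ([453, 306], 0.76)]
top cup_grip [([304, 242], 0.81), ([433, 337], 0.57), ([313, 205], 0.56)]
top cup_mouth [([460, 305], 0.84)]
top hold_spot [([194, 194], 0.67)]
top board [([196, 185], 0.98), ([292, 154], 0.49)]
top tray [([409, 195], 0.71)]
side tray_grip [([320, 141], 0.56), ([269, 192], 0.38)]
side bin [([336, 176], 0.77)]
side pocket [([309, 158], 0.8)]
side ball_center [([289, 309], 0.68), ([309, 157], 0.48), ([322, 212], 0.48)]
side cup [([409, 157], 0.98), ([328, 221], 0.92)]
side cup_grip [([433, 159], 0.
[... 270 characters left out ...]
35003669e+00,  2.12896670e-01, -3.43798277e-02,  1.32351450e+00,
        8.24879007e-06,  1.57078330e+00]), 'joint_velocities': array([ 9.99870914e-04, -1.83716680e-03,  5.52259378e-04, -7.54715811e-04,
       -8.59885496e-05, -2.49287352e-03]), 'joint_torque': array([-2.33759574e-04, -6.85968375e+01,  4.87325513e+01,  1.64446075e-03,
       -1.44384599e-04, -1.83825102e-05]), 'ee_pos': array([0.10948054, 0.48785511, 0.24831552]), 'tool_rot': array([-3.80554002e-06,  1.10149339e-01,  9.93915048e-01,  3.10466492e-06]), 'contact_force': array([-0.22751169, -0.57370265,  0.08016892]), 'torque': array([0.00438569, 0.01867642, 0.00468886]), 'gripper_force': 0.0, 'finger_gap': 0.08524556138537066}
```

View pics/top0.png

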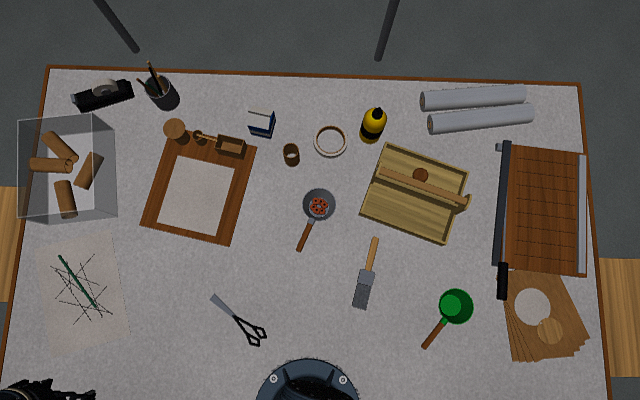

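View pics/side0.png

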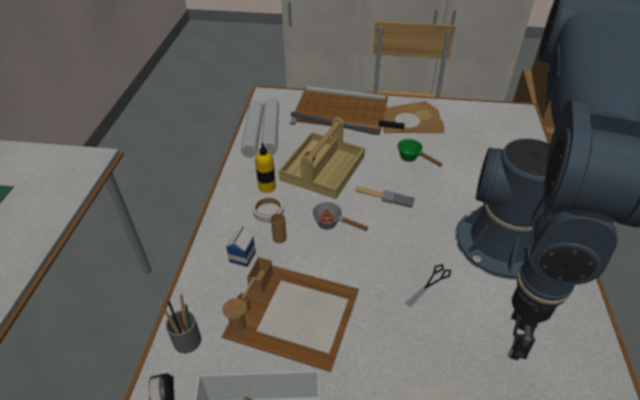

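Top view: the steel cup with terracotta beads is at (318,205), its handle end at (300,248). A green cup sits at (455,306). The tote is at (415,193) with its ball at (420,175), and the board with the paper is at (197,192). The steel-coloured cup holding beads fits the description, not the green one. I'll confirm in a crop and measure.

Run:
```python
from h import *
p=cv2.imread('pics/top0.png'); cv2.imwrite('pics/crop.png',cv2.resize(p[120:260,270:490],None,fx=3.6,fy=3.6,interpolation=cv2.INTER_CUBIC))
W=np.load('top0.npy'); S=np.load('side0.npy')
def r(a): return np.round(a,4).tolist()
camera('top')
o={t:[x for x in outline_of('top',t) if x['p']>.4][:3] for t in ['cup','tray','board','brush','tape','tube','carton','glue','tray_grip']}
for t,l in o.items():
    for x in l:
        P=W[x['pixels']]; print(t,np.round(x['at']),round(x['p'],2),x['pixels'].sum(),'med',r(np.median(P,0)),'min',r(np.percentile(P,2,0)),'max',r(np.percentile(P,98,0)))
# cup handle & rim
x=min(o['cup'],key=lambda x:abs(x['at'][0]-313)); P=W[x['pixels']]
c=cv2.minEnclosingCircle
near=P[(P[:,2]>.03)]; np.save('cupP.npy',P)
print('cup z',r(np.percentile(P[:,2],[5,25,50,75,95])))
for uv in [(318,205),(304,242)]:print(uv,r(onz('top',uv,.05)))
# tray: handle points
x=o['tray'][0]; P=W[x['pixels']]
H=P[(P[:,2]>.118)&(P[:,2]<.16)]; print('handle n',len(H)); m=H.mean(0); u,s,v=np.linalg.svd((H-m)[:,:2],full_matrices=0); print(r(m),'dir',r(v[0]),'extent',r([((H-m)[:,:2]@v[0]).min(),((H-m)[:,:2]@v[0]).max()]))
b=P[P[:,2]<.07]; print('tray box',cv2.minAreaRect((b[:,:2]*1000).astype(np.float32)))
x=o['board'][0];P=W[x['pixels']];b=P[P[:,2]<.02];print('board',cv2.minAreaRect((b[:,:2]*1000).astype(np.float32)))
print('hold',r(onz('top',(194,194),.005)), 'ball',r(onz('top',(420,175),.0325)),'ball top d',r(W[175,420]))
print('table z',W[280,250],S[300,400])
```

```text
cup [453. 308.] 0.79 1192 med [0.2752, -0.3872, 0.027] min [0.1898, -0.4266, 0.0008] max [0.3263, -0.3021, 0.0563]
cup [311. 214.] 0.56 961 med [0.5373, -0.0004, 0.0356] min [0.4239, -0.0591, -0.0009] max [0.5897, 0.0347, 0.0571]
cup [369. 283.] 0.5 757 med [0.3445, -0.1516, 0.0185] min [0.278, -0.1763, 0.0121] max [0.4539, -0.1221, 0.0242]
tray [412. 196.] 0.9 7240 med [0.5804, -0.2845, 0.0147] min [0.4647, -0.4152, 0.0008] max [0.7156, -0.1523, 0.1327]
board [194. 185.] 0.76 9888 med [0.6018, 0.324, 0.0062] min [0.4512, 0.1892, 0.0009] max [0.7474, 0.4571, 0.088]
brush [366. 285.] 0.94 815 med [0.3447, -0.1512, 0.0184] min [0.2778, -0.1789, 0.0089] max [0.4576, -0.1186, 0.0242]
brush [307. 211.] 0.45 909 med [0.538, -0.0005, 0.0375] min [0.4247, -0.057, 0.0009] max [0.5893, 0.0332, 0.0573]
tape [329. 130.] 0.87 515 med [0.7481, -0.0422, 0.0241] min [0.6944, -0.0911, -0.0005] max [0.7894, 0.0008, 0.0302]
tube [290. 151.] 0.88 323 med [0.6902, 0.064, 0.0554] min [0.6641, 0.0428, 0.0007] max [0.7071, 0.0839, 0.093]
carton [259. 119.] 0.68 752 med [0.7692, 0.1476, 0.081] min [0.7483, 0
[... 406 characters left out ...]
 177.] 0.51 171 med [0.6402, -0.2974, 0.0498] min [0.6229, -0.3183, 0.033] max [0.6589, -0.28, 0.0598]
cup z [0.001, 0.0142, 0.0356, 0.0498, 0.0553]
(318, 205) [0.5454, -0.0153, 0.05]
(304, 242) [0.4433, 0.0197, 0.05]
handle n 811
[0.5888, -0.2842, 0.1292] dir [-0.3282, -0.9446] extent [-0.1281, 0.1223]
tray box ((598.3217163085938, -294.4081726074219), (267.4872131347656, 242.41595458984375), 71.05974578857422)
board ((610.0170288085938, 328.36505126953125), (276.6048278808594, 316.8005676269531), 79.23741149902344)
hold [0.5755, 0.3365, 0.005] ball [0.6432, -0.3019, 0.0325] ball top d [0.6368, -0.2958, 0.0565]
table z [ 0.33987382  0.16606198 -0.00309793] [0.31251465 0.25447276 0.00354261]
```

View pics/crop.png

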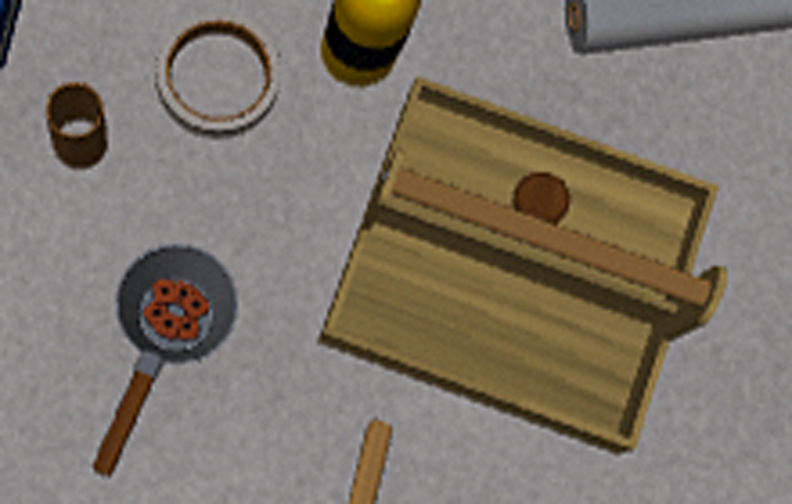

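The crop confirms the grey cup with six beads is the target, and shows the tote's ball on the far side of its handle. Next I'll refine the cup's handle direction and set up a move planner.

```bash
cat >> h.py <<'E'
from scipy.spatial.transform import Rotation as Ro
def rq(q): return Ro.from_quat([q[1],q[2],q[3],q[0]])
def cols(x,y,z): return Ro.from_matrix(np.stack([x,y,z],1))
def plan(p,R,n=None,o=None):
    o=o or get_obs(); dp=np.array(p)-o['ee_pos']; rv=(R*rq(o['tool_rot']).inv()).as_rotvec()
    print('t',o['time_s'],'dp units',np.round(dp/.02,2),'rot units',np.round(np.degrees(rv)/60,3),'deg',np.round(np.degrees(np.linalg.norm(rv)),1))
    if n: print(n,'rows of',np.round(np.r_[dp/.02,np.degrees(rv)/60]/n,3).tolist())
def ax(psi): return np.array([np.cos(psi),np.sin(psi),0]),np.array([-np.sin(psi),np.cos(psi),0]),np.array([0,0,1.])
def toolcup(psi,tilt,roll=0):  # tool pose on cup yawed psi; tilt: body toward cup +y; roll: cup rolled about its x
    x,y,z=ax(psi); c,s=np.cos(tilt),np.sin(tilt); tz=-c*z-s*y; ty=c*y-s*z
    return Ro.from_rotvec(x*roll)*cols(np.cross(ty,tz),ty,tz)
E
python3 - <<'E'
from h import *
P=np.load('cupP.npy'); c=np.array([.545,-.015])
rim=P[(P[:,2]>.045)&(np.linalg.norm(P[:,:2]-c,axis=1)<.058)]; print('rim',np.round(np.array(cv2.minEnclosingCircle((rim[:,:2]*1000).astype(np.float32))[0]),1),cv2.minEnclosingCircle((rim[:,:2]*1000).astype(np.float32))[1])
r=np.linalg.norm(P[:,:2]-c,axis=1); h=P[(r>.06)&(P[:,2]>.04)&(P[:,2]<.07)]; m=h[:,:2].mean(0); v=np.linalg.svd(h[:,:2]-m)[2][0]
if v[0]<0:v=-v
print(len(h),'mean',m,'z',np.median(h[:,2]),'psi',np.arctan2(v[1],v[0]),'range',(h[:,:2]-m)@v@np.eye(1)[0] if 0 else (((h[:,:2]-m)@v).min(),((h[:,:2]-m)@v).max()))
psi=np.arctan2(v[1],v[0])
for d,zz in((0,.046),):
    g=m; print(g)
R=toolcup(psi,np.radians(40)); x,y,z=ax(psi)
g=np.array([*(m-0*x[:2]),.046]); tz=R.as_matrix()[:,2]; pre=g-tz*.09+0*z
print('grasp TCP',g+tz*.002,'pre',pre)
plan(pre,R,20)
E
```

```text
rim [540.8 -12.9] 52.95108413696289
167 mean [0.45345885 0.02169336] z 0.05262722710916225 psi -0.3974836160981343 range (np.float64(-0.03800585597777162), np.float64(0.03888949402003826))
[0.45345885 0.02169336]
grasp TCP [0.4529612  0.02050801 0.04446791] pre [0.47585289 0.07503407 0.114944  ]
t 1.6 dp units [ 18.32 -20.64  -6.67] rot units [-0.636  0.203 -0.162] deg 41.2
20 rows of [0.916, -1.032, -0.333, -0.032, 0.01, -0.008]
```

Request:
step_arm(
  motion=[
    [0.83, -0.94, -0.25, 0, 0, 0],
    [0.83, -0.94, -0.25, 0, 0, 0],
    [0.83, -0.94, -0.25, 0, 0, 0],
    [0.83, -0.94, -0.25, 0, 0, 0],
    [0.83, -0.94, -0.25, -0.08, 0.025, -0.02],
    [0.83, -0.94, -0.25, -0.08, 0.025, -0.02],
    [0.83, -0.94, -0.25, -0.08, 0.025, -0.02],
    [0.83, -0.94, -0.25, -0.08, 0.025, -0.02],
  ],
  grip=0,
  force=100,
)

```text
time_s: 2.6
ee_pos: [0.2429, 0.337, 0.2083]
tool_rot: [-0.034, 0.15, 0.973, -0.173]
contact_force: [0.8, 0.6, 0.5]
finger_gap: 0.0429
gripper_force: 0.0
```

Request:
step_arm(
  motion=[
    [0.83, -0.94, -0.25, -0.08, 0.025, -0.02],
    [0.83, -0.94, -0.25, -0.08, 0.025, -0.02],
    [0.83, -0.94, -0.25, -0.08, 0.025, -0.02],
    [0.83, -0.94, -0.25, -0.08, 0.025, -0.02],
    [0.83, -0.94, -0.25, 0, 0, 0],
    [0.83, -0.94, -0.25, 0, 0, 0],
    [0.83, -0.94, -0.25, 0, 0, 0],
    [0.83, -0.94, -0.25, 0, 0, 0],
  ],
)

```text
time_s: 3.6
ee_pos: [0.3757, 0.1865, 0.168]
tool_rot: [-0.066, 0.185, 0.921, -0.337]
contact_force: [0.3, 0.9, 0.4]
finger_gap: 0.0427
gripper_force: 0.0
```

Request:
step_arm(
  motion=[
    [0.83, -0.94, -0.25, 0, 0, 0],
    [0.83, -0.94, -0.25, 0, 0, 0],
    [0.83, -0.94, -0.25, 0, 0, 0],
    [0.83, -0.94, -0.25, 0, 0, 0],
    [0, 0, 0, 0, 0, 0],
  ],
)

```text
time_s: 4.22
ee_pos: [0.4419, 0.1108, 0.148]
tool_rot: [-0.066, 0.185, 0.921, -0.337]
contact_force: [-0.1, 0.5, 0.8]
finger_gap: 0.0426
gripper_force: 0.0
```

Run:
```python
from h import *
o=get_obs(); psi=-.38; R=toolcup(psi,np.radians(40)); tz=R.as_matrix()[:,2]; g=np.array([.450,.023,.046])
print(o['ee_pos'],o['q'],o['finger_gap']); plan(g-tz*.08,R,3,o); plan(g+tz*.002,R,8,o)
print('tz',tz)
p,d,W=snap('top','t1'); camera('side')
print([(x['at'],x['p']) for x in tip_of('top','cup_grip')[:3]],[(x['at'],x['p']) for x in tip_of('side','cup_grip')[:3]])
```

```text
[0.44194127 0.11082948 0.14796119] [ 0.510712    0.65049896  0.13033223  1.63641467 -0.41112579  1.03387195] 0.042592957127115305
t 4.225 dp units [ 1.36 -2.   -2.03] rot units [0.004 0.002 0.016] deg 1.0
3 rows of [0.452, -0.668, -0.678, 0.001, 0.001, 0.005]
t 4.225 dp units [ 0.38 -4.45 -5.17] rot units [0.004 0.002 0.016] deg 1.0
8 rows of [0.047, -0.556, -0.647, 0.001, 0.0, 0.002]
tz [-0.23842308 -0.59693412 -0.76604444]
[([431.5, 335.7], 0.8), ([303.0, 239.7], 0.73)] [([432.5, 162.5], 0.82), ([303.3, 311.8], 0.67), ([355.2, 226.6], 0.51)]
```

Request:
step_arm(
  motion=[
    [0.45, -0.67, -0.68, 0, 0, 0.005],
    [0.45, -0.67, -0.68, 0, 0, 0.005],
    [0.46, -0.67, -0.68, 0, 0, 0.005],
    [0, 0, 0, 0, 0, 0],
  ],
)

```text
time_s: 4.92
ee_pos: [0.4683, 0.0715, 0.1071]
tool_rot: [-0.064, 0.177, 0.922, -0.338]
contact_force: [-0.3, 0.7, 1.0]
finger_gap: 0.0429
gripper_force: 0.0
```

Request:
step_arm(
  motion=[
    [-0.16, -0.41, -0.525, 0, 0, 0],
    [-0.16, -0.41, -0.525, 0, 0, 0],
    [-0.16, -0.41, -0.525, 0, 0, 0],
    [-0.16, -0.41, -0.525, 0, 0, 0],
    [-0.16, -0.41, -0.525, 0, 0, 0],
    [-0.16, -0.41, -0.525, 0, 0, 0],
    [0, 0, 0, 0, 0, 0],
  ],
)

```text
time_s: 5.8
ee_pos: [0.4488, 0.0217, 0.0439]
tool_rot: [-0.064, 0.177, 0.922, -0.338]
contact_force: [1.2, -0.0, 0.3]
finger_gap: 0.0425
gripper_force: 0.0
```

Run:
```python
from h import *
p,d,W=snap('top','t2'); q,_,_=snap('side','s2')
cv2.imwrite('pics/c2.png',np.hstack([cv2.resize(p[160:280,250:370],(400,400)),cv2.resize(q[150:270,290:410],(400,400))])[:,:,::-1])
R=toolcup(-.38,np.radians(40)); tz=R.as_matrix()[:,2]; plan(np.array([.450,.023,.046])+tz*.002,R)
```

```text
t 5.9 dp units [-0.   -0.03 -0.01] rot units [ 0.004  0.002 -0.001] deg 0.3
```

View pics/c2.png

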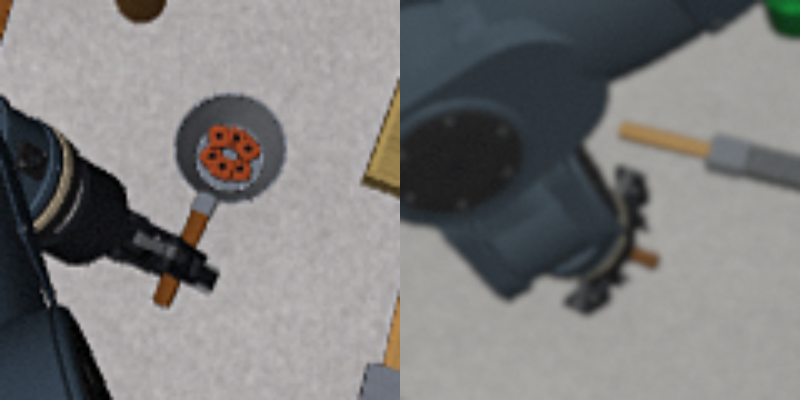

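The crops show the fingers straddling the wooden handle near its middle, at about (190,250) in the left one, with the beads still in the cup. Closing now.

Request:
step_arm(
  motion=[
    [0, 0, 0, 0, 0, 0],
    [0, 0, 0, 0, 0, 0],
    [0, 0, 0, 0, 0, 0],
    [0, 0, 0, 0, 0, 0],
  ],
  grip=-1,
  force=100,
)

```text
time_s: 6.4
ee_pos: [0.4496, 0.0226, 0.0446]
tool_rot: [-0.063, 0.177, 0.922, -0.338]
contact_force: [-0.2, 0.3, 0.3]
finger_gap: 0.0129
gripper_force: 97.5
```

Request:
step_arm(
  motion=[
    [0, 0, 0.5, 0, 0, 0],
    [0, 0, 1, 0, 0, 0],
    [0, 0, 1, 0, 0, 0],
    [0, 0, 1, 0, 0, 0],
    [0, 0, 1, 0, 0, 0],
    [0, 0, 1, 0, 0, 0],
    [0, 0, 0.5, 0, 0, 0],
  ],
)

```text
time_s: 7.28
ee_pos: [0.4497, 0.0225, 0.1657]
tool_rot: [-0.063, 0.177, 0.922, -0.337]
contact_force: [0.5, -0.1, -1.4]
finger_gap: 0.013
gripper_force: 97.8
```

Run:
```python
from h import *
o=get_obs(); print(o['contact_force'],o['torque'],o['q'])
p,d,W=snap('top','t3')
c=[x for x in tip_of('top','cup_mouth') if x['p']>.3]; print([(x['at'],x['p'],W[int(x['at'][1]),int(x['at'][0])],onz('top',x['at'],.17)) for x in c])
# pour pose: cup yaw = tray yaw-90deg ; handle axis at bin x=-15mm, cup centre at bin y=-15
pt=-.334; tx,ty,tz=ax(pt); grip=np.array([.589,-.283,0]); bin_=grip-.0535*tx
psi=pt-np.pi/2; cup=bin_-.015*tx-.015*ty; g=cup-.1*ax(psi)[0]
print('g',g)
for roll,h in((0,.22),(-0.01,.15)):
    pass
for s in(1,-1):
  R=toolcup(psi,np.radians(40),s*np.radians(125)); print(s,R.as_matrix()[:,2])
R0=toolcup(psi,np.radians(40)); print('yaw move'); plan(g+[0,0,.25],R0,22,o)
```

```text
[ 0.51533118 -0.07771765 -1.42868602] [ 0.74484469 -0.16078651  0.02901034] [ 0.37007737  0.5513601   0.01957839  1.55766819 -0.49429498  0.88393558]
[([317.5, 193.3], 0.94, array([ 0.5540482 , -0.01086675,  0.16533495]), array([ 0.55232643, -0.01208445,  0.17      ])), ([458.5, 307.5], 0.59, array([ 0.28100554, -0.40491895,  0.00833471]), array([ 0.28702084, -0.35129907,  0.17      ]))]
g [ 0.5521505  -0.18024123  0.        ]
1 [ 0.94114359 -0.32657712 -0.08715574]
-1 [-0.24451634  0.08484725  0.96592583]
yaw move
t 7.275 dp units [  5.12 -10.14   4.21] rot units [ 0.005 -0.    -1.457] deg 87.4
22 rows of [0.233, -0.461, 0.192, 0.0, -0.0, -0.066]
```

Request:
step_arm(
  motion=[
    [0.1, -0.5, 0.2, 0, 0, -0.146],
    [0.1, -0.5, 0.2, 0, 0, -0.146],
    [0.1, -0.5, 0.2, 0, 0, -0.146],
    [0.1, -0.5, 0.2, 0, 0, -0.146],
    [0.1, -0.5, 0.2, 0, 0, -0.146],
    [0.1, -0.5, 0.2, 0, 0, -0.146],
    [0.1, -0.5, 0.2, 0, 0, -0.146],
    [0.1, -0.5, 0.2, 0, 0, -0.146],
  ],
)

```text
time_s: 8.38
ee_pos: [0.4656, -0.0579, 0.1957]
tool_rot: [-0.247, 0.676, 0.651, -0.24]
contact_force: [-0.9, 0.1, -1.3]
finger_gap: 0.0133
gripper_force: 97.8
```

Run:
```python
from h import *
o=get_obs(); print(o['q'],o['ee_pos'])
pt=-.334; psi=pt-np.pi/2; g=np.array([.552,-.180,0])
plan(o['ee_pos'],toolcup(psi,np.radians(40)),2,o)
plan(g+[0,0,.22],toolcup(psi,np.radians(40),np.radians(45)),10,o)
print('cup x axis',ax(psi)[0])
```

```text
[-0.09691426  0.82104508  0.54213899  1.99348145 -0.04203431  1.52634285] [ 0.46557388 -0.05786945  0.19567202]
t 8.375 dp units [0. 0. 0.] rot units [ 0.002 -0.005 -0.285] deg 17.1
2 rows of [0.0, 0.0, 0.0, 0.001, -0.002, -0.142]
t 8.375 dp units [ 4.32 -6.11  1.22] rot units [-0.136 -0.745 -0.268] deg 48.2
10 rows of [0.432, -0.611, 0.122, -0.014, -0.074, -0.027]
cup x axis [-0.3278246  -0.94473861  0.        ]
```

Request:
step_arm(
  motion=[
    [0.43, -0.61, 0.12, -0.014, -0.074, -0.027],
    [0.43, -0.61, 0.12, -0.014, -0.074, -0.027],
    [0.43, -0.61, 0.12, -0.014, -0.074, -0.027],
    [0.43, -0.61, 0.12, -0.014, -0.074, -0.027],
    [0.43, -0.61, 0.12, -0.014, -0.074, -0.027],
    [0.43, -0.61, 0.12, -0.014, -0.074, -0.027],
    [0.43, -0.61, 0.12, -0.014, -0.074, -0.027],
    [0.43, -0.61, 0.12, -0.014, -0.074, -0.027],
  ],
)

```text
time_s: 9.38
ee_pos: [0.5343, -0.1555, 0.2151]
tool_rot: [-0.02, 0.797, 0.603, -0.031]
contact_force: [0.8, 0.6, -1.8]
finger_gap: 0.0128
gripper_force: 97.9
```

Request:
step_arm(
  motion=[
    [0.43, -0.61, 0.12, -0.014, -0.074, -0.027],
    [0.43, -0.61, 0.12, -0.014, -0.074, -0.027],
    [0, 0, 0, 0, 0, 0],
  ],
)

```text
time_s: 9.75
ee_pos: [0.5507, -0.1798, 0.2204]
tool_rot: [0.036, 0.814, 0.579, 0.021]
contact_force: [-0.3, -0.5, -1.6]
finger_gap: 0.0129
gripper_force: 98.0
```

Run:
```python
from h import *
o=get_obs(); print(o['q'],o['ee_pos'])
p,d,W=snap('top','t4'); q,_,_=snap('side','s4')
cv2.imwrite('pics/c4.png',np.hstack([cv2.resize(p[100:280,300:500],(400,360)),cv2.resize(q[80:260,230:430],(400,360))])[:,:,::-1])
pt=-.334; psi=pt-np.pi/2; g=np.array([.552,-.180,0])
plan(g+[0,0,.155],toolcup(psi,np.radians(40),np.radians(85)),6,o)
plan(g+[0,0,.150],toolcup(psi,np.radians(40),np.radians(125)),12,o)
```

```text
[-0.31081494  0.30724294  0.01524409  1.19474267 -0.00936118  1.59381327] [ 0.55065526 -0.17982083  0.2203595 ]
t 9.75 dp units [ 0.07 -0.01 -3.27] rot units [-0.213 -0.635  0.003] deg 40.2
6 rows of [0.011, -0.001, -0.545, -0.036, -0.106, 0.0]
t 9.75 dp units [ 0.07 -0.01 -3.52] rot units [-0.433 -1.264  0.005] deg 80.2
12 rows of [0.006, -0.001, -0.293, -0.036, -0.105, 0.0]
```

View pics/c4.png

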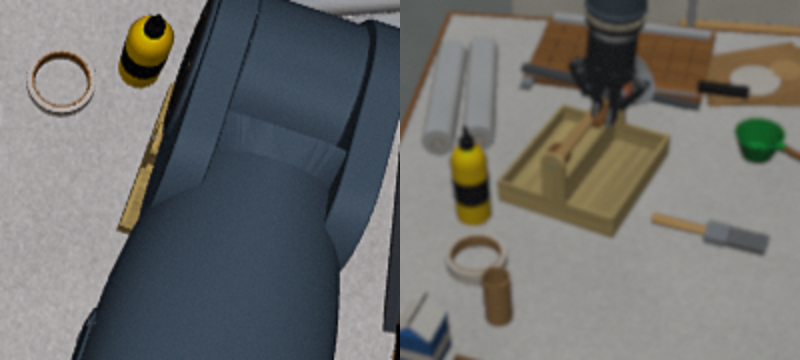

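Request:
step_arm(
  motion=[
    [-0.02, 0.01, -0.6, -0.036, -0.106, 0],
    [-0.02, 0.01, -0.6, -0.036, -0.106, 0],
    [-0.02, 0.01, -0.6, -0.036, -0.106, 0],
    [-0.02, 0.01, -0.6, -0.036, -0.106, 0],
    [-0.02, 0, -0.6, -0.036, -0.106, 0],
    [-0.02, 0, -0.6, -0.036, -0.106, 0],
    [-0.02, 0, -0.4, -0.036, -0.106, 0],
    [0, 0, 0, -0.036, -0.106, 0],
  ],
)

```text
time_s: 10.85
ee_pos: [0.5581, -0.1809, 0.1468]
tool_rot: [0.376, 0.724, 0.514, 0.267]
contact_force: [2.4, -1.2, -1.8]
finger_gap: 0.0132
gripper_force: 98.2
```

Request:
step_arm(
  motion=[
    [0, 0, 0, -0.036, -0.106, 0],
    [0, 0, 0, -0.036, -0.106, 0],
    [0, 0, 0, -0.036, -0.106, 0],
    [0, 0, 0, -0.036, -0.106, 0],
    [0, 0, 0, -0.036, -0.106, 0],
    [0, 0, 0, 0, 0, 0],
    [0, 0, 0, 0, 0, 0],
    [0, 0, 0, 0, 0, 0],
  ],
)

```text
time_s: 11.85
ee_pos: [0.6737, -0.2155, 0.1958]
tool_rot: [0.527, 0.624, 0.439, 0.374]
contact_force: [0.6, 0.2, 0.3]
finger_gap: 0.0131
gripper_force: 98.7
```

Run:
```python
from h import *
o=get_obs(); print(o['q'],o['ee_pos'],o['contact_force'])
p,d,W=snap('top','t5'); q,_,_=snap('side','s5')
cv2.imwrite('pics/c5.png',np.hstack([cv2.resize(p[100:280,300:500],(400,360)),cv2.resize(q[80:260,230:430],(400,360))])[:,:,::-1])
for n in('top','side'): print(n,[(np.round(x['at']),round(x['p'],2)) for x in look_for(n,'bead0_mid')])
plan([.548,-.179,.142],toolcup(-.334-np.pi/2,np.radians(40),np.radians(125)),1,o)
```

```text
[-0.28739331  0.52200725 -1.13392782 -1.49125925 -0.05270552  1.58401013] [ 0.67366918 -0.21552391  0.1957516 ] [0.59815539 0.21706834 0.2935191 ]
top [(array([415., 205.]), 0.57)]
side []
t 11.85 dp units [-6.28  1.83 -2.69] rot units [-0.028 -0.068  0.007] deg 4.4
1 rows of [-6.283, 1.826, -2.688, -0.028, -0.068, 0.007]
```

View pics/c5.png

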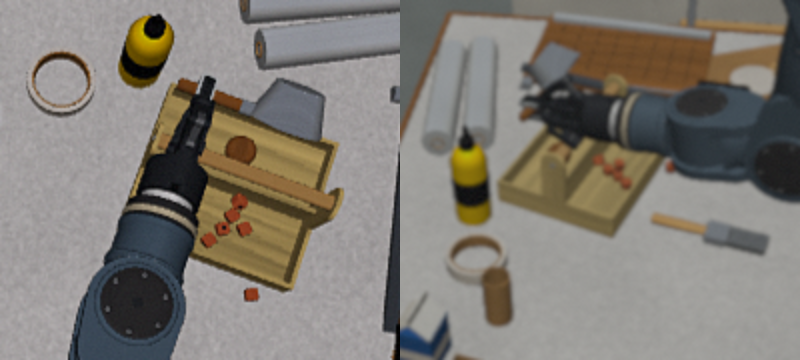

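In the crops, five beads lie in the bin and the sixth is on the table at full-image (425,247). Joint 3 hit its range limit and the arm drifted outward, but nothing was touched.

The cup must not be standing let go when the sixth bead goes in, because step 2 would already be met. I'll first lean the cup, tilted, on the board's near edge, put the bead in the bin, then stand the cup upright. Backing off first.

Request:
step_arm(
  motion=[
    [0, 0, 0.6, 0.02, 0.06, 0],
    [0, 0, 0.8, 0.036, 0.106, 0],
    [-0.3, 0.1, 0.8, 0.036, 0.106, 0],
    [-0.5, 0.3, 0.8, 0.036, 0.106, 0],
    [-0.5, 0.5, 0.6, 0.036, 0.106, 0],
    [-0.6, 0.7, 0.4, 0.036, 0.106, 0],
    [-0.7, 0.8, 0, 0.036, 0.106, 0],
    [-0.7, 0.8, 0, 0.036, 0.106, 0],
  ],
)

```text
time_s: 13.05
ee_pos: [0.6273, -0.1627, 0.2457]
tool_rot: [0.286, 0.765, 0.541, 0.199]
contact_force: [0.5, -0.4, -1.3]
finger_gap: 0.0128
gripper_force: 98.8
```

Run:
```python
from h import *
W=np.load('top0.npy')
o=get_obs(); print(o['q'],o['ee_pos'],o['contact_force'])
# board near edge: board top vs table along strips of initial image
p=cv2.imread('pics/top0.png')
camera('top'); 
m=None
W0=W.reshape(400,640,3)
img=p.astype(int); brown=(img[:,:,2]-img[:,:,0]>35)&(W0[:,:,2]<.03)
sel=brown&(W0[:,:,1]>.17)&(W0[:,:,1]<.48)&(W0[:,:,0]>.42)&(W0[:,:,0]<.8)
Q=W0[sel]; r=cv2.minAreaRect((Q[:,:2]*1000).astype(np.float32)); print(r,np.round(cv2.boxPoints(r)).tolist())
v,u=np.where(sel)
# near edge pixels: lowest row per column, fit line, to z=.004
E=[]
for c in range(160,222,3):
    rr=v[u==c]
    if len(rr): E.append(onz('top',(c,rr.max()+.5),.003)[:2])
E=np.array(E); l=cv2.fitLine(E.astype(np.float32),cv2.DIST_HUBER,0,.001,.001).ravel(); print('edge line',l, 'resid',np.abs((E-l[2:])@np.array([-l[1],l[0]])).max())
# bead
b=[(np.round(x['at']),round(x['p'],2)) for x in look_for('top','bead0_mid')]; print(b)
print('bead',onz('top',(425,247.5),.018))
```

```text
[-0.21374057 -0.01132749 -0.56878036  0.30533762 -0.08692495  1.66406978] [ 0.62725858 -0.16267704  0.24573023] [ 0.53717463 -0.37826792 -1.34064593]
((617.234375, 328.98919677734375), (275.26922607421875, 326.9027404785156), 78.21092987060547) [[429.0, 228.0], [749.0, 161.0], [805.0, 430.0], [485.0, 497.0]]
edge line [0.20940639 0.9778287  0.45386243 0.34321386] resid 0.0016498611183051182
[(array([418., 206.]), 0.42), (array([426., 168.]), 0.28), (array([424., 217.]), 0.18)]
bead [ 0.439926   -0.31540069  0.018     ]
```

Run:
```python
from h import *
o=get_obs(); R=toolcup(-.211,np.radians(40)); plan([.341,.343,.20],R,28,o)
a=rq(o['tool_rot']); rv=(R*a.inv()).as_rotvec()
for f in(0,.25,.5,.75,1): print((Ro.from_rotvec(rv*f)*a).as_matrix()[:,2].round(2))
```

```text
t 13.15 dp units [-14.39  25.28  -2.36] rot units [-0.727  1.309  1.315] deg 119.6
28 rows of [-0.514, 0.903, -0.084, -0.026, 0.047, 0.047]
[ 0.62 -0.22 -0.75]
[ 0.4  -0.2  -0.89]
[ 0.17 -0.28 -0.95]
[-0.03 -0.44 -0.9 ]
[-0.13 -0.63 -0.77]
```

Request:
step_arm(
  motion=[
    [-0.51, 0.9, -0.05, -0.026, 0.047, 0.047],
    [-0.51, 0.9, -0.05, -0.026, 0.047, 0.047],
    [-0.51, 0.9, -0.05, -0.026, 0.047, 0.047],
    [-0.51, 0.9, -0.05, -0.026, 0.047, 0.047],
    [-0.51, 0.9, -0.05, -0.026, 0.047, 0.047],
    [-0.51, 0.9, -0.05, -0.026, 0.047, 0.047],
    [-0.51, 0.9, -0.05, -0.026, 0.047, 0.047],
    [-0.51, 0.9, -0.05, -0.026, 0.047, 0.047],
  ],
)

```text
time_s: 14.15
ee_pos: [0.5476, -0.019, 0.2358]
tool_rot: [0.214, 0.633, 0.743, 0.041]
contact_force: [0.1, -0.5, -1.0]
finger_gap: 0.0133
gripper_force: 98.8
```

Request:
step_arm(
  motion=[
    [-0.51, 0.9, -0.08, -0.026, 0.047, 0.047],
    [-0.51, 0.9, -0.08, -0.026, 0.047, 0.047],
    [-0.51, 0.9, -0.08, -0.026, 0.047, 0.047],
    [-0.51, 0.9, -0.08, -0.026, 0.047, 0.047],
    [-0.51, 0.9, -0.08, -0.026, 0.047, 0.047],
    [-0.51, 0.9, -0.08, -0.026, 0.047, 0.047],
    [-0.51, 0.9, -0.08, -0.026, 0.047, 0.047],
    [-0.51, 0.9, -0.08, -0.026, 0.047, 0.047],
  ],
)

```text
time_s: 15.15
ee_pos: [0.4662, 0.1255, 0.2223]
tool_rot: [0.12, 0.446, 0.879, -0.122]
contact_force: [0.6, 0.2, -0.7]
finger_gap: 0.0131
gripper_force: 98.7
```

Request:
step_arm(
  motion=[
    [-0.51, 0.9, -0.1, -0.026, 0.047, 0.047],
    [-0.51, 0.9, -0.1, -0.026, 0.047, 0.047],
    [-0.51, 0.9, -0.1, -0.026, 0.047, 0.047],
    [-0.51, 0.9, -0.1, -0.026, 0.047, 0.047],
    [-0.51, 0.9, -0.1, -0.026, 0.047, 0.047],
    [-0.51, 0.9, -0.1, -0.026, 0.047, 0.047],
    [-0.51, 0.9, -0.1, -0.026, 0.047, 0.047],
    [-0.51, 0.9, -0.1, -0.026, 0.047, 0.047],
  ],
)

```text
time_s: 16.15
ee_pos: [0.3845, 0.2699, 0.2056]
tool_rot: [0.016, 0.219, 0.936, -0.274]
contact_force: [0.3, -0.9, -0.6]
finger_gap: 0.0129
gripper_force: 98.7
```

Run:
```python
from h import *
o=get_obs(); print(o['q'],o['ee_pos']); R=toolcup(-.211,np.radians(40)); plan([.341,.343,.15],R,6,o)
camera('top'); b=[(np.round(x['at'],1),round(x['p'],2),onz('top',x['at'],.018).round(4)) for x in look_for('top','bead0_mid')]; print(b)
```

```text
[ 0.80158408  0.57150864  0.23104054  1.70478017 -0.30096517  1.33505399] [0.38449064 0.269884   0.20558598]
t 16.15 dp units [-2.17  3.66 -2.78] rot units [-0.102  0.184  0.186] deg 16.8
6 rows of [-0.362, 0.609, -0.463, -0.017, 0.031, 0.031]
[(array([416.2, 207.5]), 0.41, array([ 0.5521, -0.2929,  0.018 ]))]
```

Request:
step_arm(
  motion=[
    [-0.37, 0.6, -0.46, -0.017, 0.031, 0.031],
    [-0.37, 0.6, -0.46, -0.017, 0.031, 0.031],
    [-0.37, 0.6, -0.46, -0.017, 0.031, 0.031],
    [-0.37, 0.6, -0.46, -0.017, 0.031, 0.031],
    [-0.37, 0.6, -0.46, -0.017, 0.031, 0.031],
    [-0.37, 0.6, -0.46, -0.017, 0.031, 0.031],
    [0, 0, 0, 0, 0, 0],
  ],
)

```text
time_s: 17.12
ee_pos: [0.3388, 0.3414, 0.1508]
tool_rot: [-0.038, 0.098, 0.934, -0.342]
contact_force: [0.3, -0.0, -1.4]
finger_gap: 0.0131
gripper_force: 98.7
```

Run:
```python
from h import *
o=get_obs(); print(o['q'],o['ee_pos'])
x,y,z=ax(-.211); R=Ro.from_rotvec(-.125*y)*toolcup(-.211,np.radians(40))
e=np.array([.449,.320,0]); plan(e-.115*x+[0,0,.0355],R,8,o)
p,d,W=snap('top','t6')
for t in('cup_mouth','cup_grip'):
  print(t,[(np.round(c['at'],1),round(c['p'],2),onz('top',c['at'],.155).round(3)) for c in tip_of('top',t)[:2]])
c=[c for c in outline_of('top','cup') if c['at'][0]<300]
P=W[c[0]['pixels']]; P=P[(P[:,2]>.13)&(P[:,2]<.18)]
near=P[np.linalg.norm(P[:,:2]-(o['ee_pos']+.1*x)[:2],axis=1)<.06]; print(len(near),'rim circle',cv2.minEnclosingCircle((near[:,:2]*1000).astype(np.float32)),'expect',(o['ee_pos']+.1*x))
A=np.c_[near[:,:2],np.ones(len(near))]; print('rim z',np.percentile(near[:,2],[10,50,90]))
```

```text
[ 0.94921562  0.80433592  0.40469116  1.8326522  -0.2594923   1.24791257] [0.33877202 0.34137537 0.15079896]
t 17.125 dp units [-0.11  0.14 -5.76] rot units [-0.021 -0.12  -0.   ] deg 7.3
8 rows of [-0.014, 0.017, -0.721, -0.003, -0.015, -0.0]
cup_mouth [(array([178.8, 231.5]), 0.98, array([0.451, 0.323, 0.155])), (array([458.4, 308.1]), 0.79, array([ 0.285, -0.356,  0.155]))]
cup_grip [(array([167.9, 278.4]), 0.87, array([0.338, 0.338, 0.155])), (array([431.2, 334.2]), 0.58, array([ 0.224, -0.289,  0.155]))]
541 rim circle ((432.2266540527344, 319.3104248046875), 55.77617645263672) expect [0.43655422 0.32043159 0.15079896]
rim z [0.13422153 0.14800425 0.15742585]
```

Request:
step_arm(
  motion=[
    [-0.03, 0.03, -0.9, -0.007, -0.04, 0],
    [-0.03, 0.03, -0.9, -0.007, -0.04, 0],
    [-0.03, 0.03, -0.9, -0.007, -0.04, 0],
    [0, 0.03, -0.9, 0, 0, 0],
    [0, 0, -0.9, 0, 0, 0],
    [0, 0, -0.7, 0, 0, 0],
    [0, 0, -0.3, 0, 0, 0],
  ],
)

```text
time_s: 18.2
ee_pos: [0.3377, 0.3428, 0.0417]
tool_rot: [0.022, 0.121, 0.93, -0.345]
contact_force: [0.5, 0.0, -0.6]
finger_gap: 0.0134
gripper_force: 98.7
```

Request:
step_arm(
  motion=[
    [0, 0, -0.13, 0, 0, 0],
    [0, 0, -0.13, 0, 0, 0],
    [0, 0, 0, 0, 0, 0],
  ],
)

```text
time_s: 18.58
ee_pos: [0.3377, 0.3432, 0.0375]
tool_rot: [0.023, 0.121, 0.931, -0.345]
contact_force: [-1.2, -0.5, -1.7]
finger_gap: 0.0132
gripper_force: 98.7
```

Request:
step_arm(
  motion=[
    [0, 0, -0.1, 0, 0, 0],
    [0, 0, 0, 0, 0, 0],
  ],
)

```text
time_s: 18.82
ee_pos: [0.3377, 0.3432, 0.0355]
tool_rot: [0.023, 0.121, 0.931, -0.345]
contact_force: [-1.3, 0.2, 1.2]
finger_gap: 0.0131
gripper_force: 98.9
```

Request:
step_arm(
  motion=[
    [0, 0, 0, 0, 0, 0],
    [0, 0, 0, 0, 0, 0],
    [0, 0, 0, 0, 0, 0],
  ],
  grip=-0.39,
)

```text
time_s: 19.2
ee_pos: [0.3377, 0.3432, 0.0354]
tool_rot: [0.023, 0.121, 0.931, -0.345]
contact_force: [0.0, 0.0, -0.1]
finger_gap: 0.026
gripper_force: 0.0
```

Run:
```python
from h import *
o=get_obs(); print(o['ee_pos'],o['contact_force'],o['finger_gap']); print('tz',rq(o['tool_rot']).as_matrix()[:,2])
p,d,W=snap('top','t7'); q,e,S=snap('side','s7')
cv2.imwrite('pics/c7.png',np.hstack([cv2.resize(p[160:310,110:260],(400,400)),cv2.resize(q[250:400,260:410],(400,400))])[:,:,::-1])
```

```text
[0.3376601  0.34316017 0.03537594] [ 0.03914715  0.02186066 -0.06151654] 0.026031729560250166
tz [-0.04103224 -0.64730933 -0.76112219]
```

View pics/c7.png

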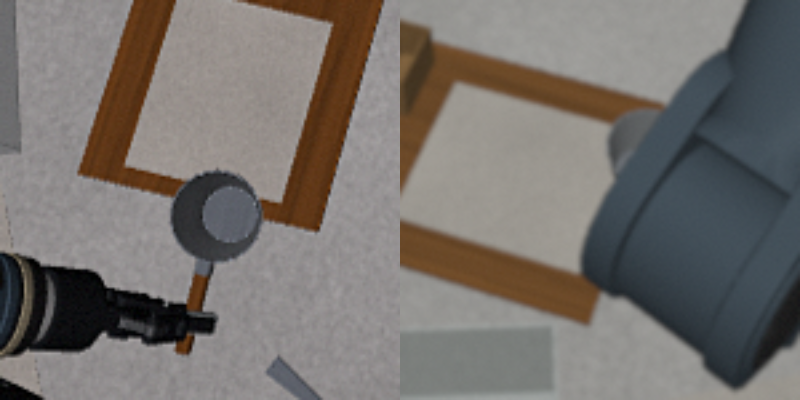

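The cup now leans on the board's near edge, mouth at about (217,215) in the left crop, with the fingers open around its handle. Retreating.

Request:
step_arm(
  motion=[
    [0.02, 0.32, 0.38, 0, 0, 0],
    [0.02, 0.32, 0.38, 0, 0, 0],
    [0.03, 0.49, 0.57, 0, 0, 0],
    [0.03, 0.49, 0.57, 0, 0, 0],
    [0.03, 0.49, 0.57, 0, 0, 0],
    [0.03, 0.49, 0.57, 0, 0, 0],
    [0.03, 0.49, 0.57, 0, 0, 0],
  ],
)

```text
time_s: 20.18
ee_pos: [0.3414, 0.4057, 0.1085]
tool_rot: [0.023, 0.121, 0.931, -0.345]
contact_force: [0.7, -0.3, -0.4]
finger_gap: 0.026
gripper_force: 0.0
```

Run:
```python
from h import *
o=get_obs(); print(o['ee_pos'],o['q'])
p,d,W=snap('top','t8')
c=min(outline_of('top','cup'),key=lambda c:abs(c['at'][0]-180)); print(c['at'],c['p'],c['pixels'].sum())
P=W[c['pixels']]
x,y,z=ax(-.211); L=(P-[.439,.322,0])@np.stack([x,y,z],1)
r=np.linalg.norm(L[:,:2],axis=1)
h=L[(L[:,0]<-.06)&(L[:,2]>.015)&(L[:,2]<.08)&(abs(L[:,1])<.04)]; print('handle',len(h),h.mean(0).round(4),'slope z/x',np.polyfit(h[:,0],h[:,2],1).round(3),'yaw',np.polyfit(h[:,0],h[:,1],1).round(3),h[:,0].min(),h[:,0].max())
rim=L[(L[:,0]>-.06)&(L[:,2]>.03)&(r<.07)]; 
for s in(-1,1): k=rim[s*rim[:,0]>.03]; print(s,len(k),np.percentile(k[:,2],[50,80,90]).round(4))
camera('side')
print([(np.round(x['at'],1),round(x['p'],2)) for x in look_for('side','bead0_mid')],[(np.round(x['at'],1),round(x['p'],2)) for x in look_for('top','bead1_mid')])
# red bead blobs
hsv=cv2.cvtColor(p,cv2.COLOR_RGB2HSV); m=((hsv[:,:,0]<9)&(hsv[:,:,1]>140)&(hsv[:,:,2]>70)).astype(np.uint8)
n,lab,st,ce=cv2.connectedComponentsWithStats(m)
for i in range(1,n):
    if st[i,4]>8 and 370<ce[i][0]<480: print(st[i].tolist(),ce[i].round(1),np.median(W[lab==i],0).round(4))
```

```text
[0.34144803 0.4056915  0.10850529] [ 1.03744117  0.93362343  0.55036014  1.83658278 -0.29830657  1.39658744]
[186.1, 243.8] 0.63 1180
handle 180 [-0.0985 -0.0024  0.0411] slope z/x [0.155 0.056] yaw [-0.005 -0.003] -0.13817112371714194 -0.0601990868852809
-1 133 [0.0457 0.05   0.0511]
1 85 [0.0523 0.0603 0.0614]
[(array([390.4, 195.9]), 0.62)] [(array([372.1, 124.1]), 0.63), (array([260.8, 121.5]), 0.56), (array([405.1, 218.5]), 0.37)]
[413, 197, 11, 14, 68] [417.8 203.4] [ 0.5627 -0.2944  0.0297]
[408, 211, 7, 6, 26] [411.1 213.8] [ 0.5323 -0.2767  0.0226]
[419, 211, 7, 7, 29] [422.2 213.9] [ 0.5333 -0.3086  0.0227]
[401, 217, 7, 6, 28] [404.1 219.4] [ 0.517  -0.257   0.0231]
[423, 244, 6, 6, 28] [425.5 246.9] [ 0.4414 -0.3176  0.019 ]
```

Cup's tilt is about 0.13–0.15 rad and it rests stable, so step 2 is not met yet. The stray bead is at (0.441,-0.318), lying just outside the tote's near wall.

Run:
```python
from h import *
x,y,z=ax(-.334); R=cols(np.cross(y,-z),y,-z); plan([.440,-.3175,.12],R,38)
```

```text
t 20.425 dp units [  4.93 -36.12   0.63] rot units [ 0.671 -0.068 -0.069] deg 40.7
38 rows of [0.13, -0.95, 0.017, 0.018, -0.002, -0.002]
```

Request:
step_arm(
  motion=[
    [0, 0, 0.8, 0.018, -0.002, -0.002],
    [0, -0.4, 0.8, 0.018, -0.002, -0.002],
    [0, -0.72, 0.8, 0.018, -0.002, -0.002],
    [0, -1, 0.6, 0.018, -0.002, -0.002],
    [0, -1, 0.4, 0.018, -0.002, -0.002],
    [0, -1, 0.2, 0.018, -0.002, -0.002],
    [0, -1, 0, 0.018, -0.002, -0.002],
    [0, -1, 0, 0.018, -0.002, -0.002],
  ],
  grip=0.1,
)

```text
time_s: 21.42
ee_pos: [0.3414, 0.2816, 0.1806]
tool_rot: [0.019, 0.133, 0.953, -0.272]
contact_force: [0.5, -0.5, 0.0]
finger_gap: 0.0473
gripper_force: 0.0
```

Request:
step_arm(
  motion=[
    [0.2, -1, 0, 0.022, -0.002, -0.002],
    [0.2, -1, 0, 0.022, -0.002, -0.002],
    [0.2, -1, 0, 0.022, -0.002, -0.002],
    [0.2, -1, 0, 0.022, -0.002, -0.002],
    [0.2, -1, 0, 0.022, -0.002, -0.002],
    [0.2, -1, 0, 0.022, -0.002, -0.002],
    [0.2, -1, 0, 0.022, -0.002, -0.002],
    [0.2, -1, 0, 0.022, -0.002, -0.002],
  ],
)

```text
time_s: 22.42
ee_pos: [0.3734, 0.1216, 0.1805]
tool_rot: [0.012, 0.144, 0.973, -0.182]
contact_force: [0.5, 0.4, -1.2]
finger_gap: 0.0469
gripper_force: 0.0
```

Request:
step_arm(
  motion=[
    [0.2, -1, 0, 0.022, -0.002, -0.002],
    [0.2, -1, 0, 0.022, -0.002, -0.002],
    [0.2, -1, 0, 0.022, -0.002, -0.002],
    [0.2, -1, 0, 0.022, -0.002, -0.002],
    [0.2, -1, 0, 0.022, -0.002, -0.002],
    [0.2, -1, 0, 0.022, -0.002, -0.002],
    [0.2, -1, 0, 0.022, -0.002, -0.002],
    [0.2, -1, 0, 0.022, -0.002, -0.002],
  ],
)

```text
time_s: 23.42
ee_pos: [0.4052, -0.0383, 0.1805]
tool_rot: [0.006, 0.155, 0.984, -0.091]
contact_force: [0.1, 0.0, 0.2]
finger_gap: 0.0468
gripper_force: 0.0
```

Request:
step_arm(
  motion=[
    [0.2, -1, 0, 0.022, -0.002, -0.002],
    [0.2, -1, 0, 0.022, -0.002, -0.002],
    [0.2, -1, 0, 0.022, -0.002, -0.002],
    [0.2, -1, -0.2, 0.022, -0.002, -0.002],
    [0.2, -1, -0.4, 0.022, -0.002, -0.002],
    [0.2, -1, -0.5, 0.022, -0.002, -0.002],
    [0.2, -1, -0.5, 0.022, -0.002, -0.002],
    [0.2, -1, -0.5, 0.022, -0.002, -0.002],
  ],
)

```text
time_s: 24.42
ee_pos: [0.4373, -0.1982, 0.1383]
tool_rot: [-0.001, 0.163, 0.987, 0.001]
contact_force: [0.5, 1.0, -0.6]
finger_gap: 0.0471
gripper_force: 0.0
```

Run:
```python
from h import *
o=get_obs(); x,y,z=ax(-.334); R=cols(np.cross(y,-z),y,-z); print(o['ee_pos'],o['q'],o['finger_gap']); plan([.439,-.3175,.07],R,7,o)
```

```text
[ 0.43727681 -0.19824233  0.13832206] [-4.26164346e-01  2.24001878e-01 -3.03992839e-01  1.04456839e+00
  8.40241042e-04 -9.80966477e-02] 0.04710840946482155
t 24.425 dp units [ 0.09 -5.96 -3.42] rot units [-0.001 -0.001 -0.006] deg 0.4
7 rows of [0.012, -0.852, -0.488, -0.0, -0.0, -0.001]
```

Request:
step_arm(
  motion=[
    [0.01, -0.85, -0.3, 0, 0, 0],
    [0.01, -0.85, -0.4, 0, 0, 0],
    [0.01, -0.85, -0.5, 0, 0, 0],
    [0.01, -0.85, -0.5, 0, 0, 0],
    [0.01, -0.85, -0.5, 0, 0, 0],
    [0.01, -0.85, -0.5, 0, 0, 0],
    [0.01, -0.85, -0.6, 0, 0, 0],
    [0, 0, -0.6, 0, 0, 0],
  ],
)

```text
time_s: 25.42
ee_pos: [0.4388, -0.3176, 0.0586]
tool_rot: [-0.002, 0.164, 0.986, 0.0]
contact_force: [0.6, 0.0, 0.4]
finger_gap: 0.0467
gripper_force: 0.0
```

Request:
step_arm(
  motion=[
    [0, 0, -0.6, 0, 0, 0],
    [0, 0, -0.6, 0, 0, 0],
    [0, 0, -0.5, 0, 0, 0],
    [0, 0, -0.3, 0, 0, 0],
    [0, 0, 0, 0, 0, 0],
  ],
)

```text
time_s: 26.05
ee_pos: [0.4387, -0.3162, 0.0193]
tool_rot: [-0.002, 0.163, 0.987, 0.001]
contact_force: [0.4, 0.3, 1.2]
finger_gap: 0.0469
gripper_force: 0.0
```

Request:
step_arm(
  motion=[
    [0, 0, 0, 0, 0, 0],
    [0, 0, 0, 0, 0, 0],
    [0, 0, 0, 0, 0, 0],
    [0, 0, 0, 0, 0, 0],
  ],
  grip=-1,
  force=30,
)

```text
time_s: 26.55
ee_pos: [0.4392, -0.3167, 0.0201]
tool_rot: [-0.001, 0.163, 0.987, 0.0]
contact_force: [-0.7, 0.8, 7.0]
finger_gap: 0.0213
gripper_force: 29.2
```

Request:
step_arm(
  motion=[
    [0, 0, 0.6, 0, 0, 0],
    [0, 0, 1, 0, 0, 0],
    [0, 0, 1, 0, 0, 0],
    [0, 0, 1, 0, 0, 0],
    [0, 0, 1, 0, 0, 0],
    [0, 0, 0.2, 0, 0, 0],
    [0.8, 0.8, 0, 0, 0, 0],
    [0.8, 0.8, 0, 0, 0, 0],
  ],
)

```text
time_s: 27.55
ee_pos: [0.471, -0.2841, 0.1153]
tool_rot: [-0.002, 0.163, 0.987, 0.0]
contact_force: [-1.3, 0.6, 0.2]
finger_gap: 0.0213
gripper_force: 29.3
```

Request:
step_arm(
  motion=[
    [0.8, 0.8, 0, 0, 0, 0],
    [0.8, 0.8, 0, 0, 0, 0],
    [0.8, 0.8, -0.2, 0, 0, 0],
    [0.8, 0.8, -0.5, 0, 0, 0],
    [0.1, 0.2, -0.6, 0, 0, 0],
    [0, 0, -0.6, 0, 0, 0],
    [0, 0, 0, 0, 0, 0],
  ],
)

```text
time_s: 28.42
ee_pos: [0.5357, -0.2166, 0.0763]
tool_rot: [-0.003, 0.163, 0.987, 0.001]
contact_force: [0.1, -0.8, 0.4]
finger_gap: 0.0209
gripper_force: 29.4
```

Request:
step_arm(
  motion=[
    [0, 0, 0, 0, 0, 0],
    [0, 0, 0, 0, 0, 0],
    [0, 0, 0, 0, 0, 0],
  ],
  grip=0,
)

```text
time_s: 28.8
ee_pos: [0.537, -0.2167, 0.078]
tool_rot: [-0.001, 0.163, 0.987, 0.0]
contact_force: [-1.2, 0.8, -0.1]
finger_gap: 0.0424
gripper_force: 0.0
```

Request:
step_arm(
  motion=[
    [0, 0, 0.8, 0, 0, 0],
    [-0.3, 0.3, 1, 0, 0, 0],
    [-0.8, 0.8, 1, 0, 0, 0],
    [-0.8, 1, 0.7, 0, 0, 0],
    [-0.8, 1, 0.5, 0, 0, 0],
    [-0.8, 1, 0, 0, 0, 0],
    [-0.8, 1, 0, 0, 0, 0],
    [-0.8, 1, 0, 0, 0, 0],
  ],
)

```text
time_s: 29.8
ee_pos: [0.4343, -0.0937, 0.1591]
tool_rot: [-0.001, 0.163, 0.987, 0.0]
contact_force: [-0.3, 0.7, -0.7]
finger_gap: 0.0428
gripper_force: 0.0
```

Request:
step_arm(
  motion=[
    [-0.5, 1, 0, 0, 0, 0],
    [-0.5, 1, 0, 0, 0, 0],
    [-0.5, 1, 0, 0, 0, 0],
    [-0.5, 1, 0, 0, 0, 0],
  ],
)

```text
time_s: 30.3
ee_pos: [0.3945, -0.0137, 0.159]
tool_rot: [-0.001, 0.163, 0.987, 0.001]
contact_force: [0.7, -0.2, 0.4]
finger_gap: 0.0425
gripper_force: 0.0
```

Run:
```python
from h import *
o=get_obs(); print(o['ee_pos'])
p,d,W=snap('top','t9')
q,_,_=snap('side','s9')
cv2.imwrite('pics/c9.png',np.hstack([cv2.resize(p[100:280,330:510],(400,400)),cv2.resize(q[90:270,230:410],(400,400))])[:,:,::-1])
hsv=cv2.cvtColor(p,cv2.COLOR_RGB2HSV); m=((hsv[:,:,0]<9)&(hsv[:,:,1]>140)&(hsv[:,:,2]>70)).astype(np.uint8)
n,lab,st,ce=cv2.connectedComponentsWithStats(m); x,y,z=ax(-.334)
for i in range(1,n):
    if st[i,4]>8 and 340<ce[i][0]<480:
        w=np.median(W[lab==i],0); b=w-[.538,-.265,.004]; print(st[i].tolist(),w.round(3),'bin',round(b@x,3),round(b@y,3))
R=toolcup(-.211,np.radians(40)); Rt=Ro.from_rotvec(-.125*ax(-.211)[1])*R; plan([.3414,.4057,.1085],Rt,30,o)
```

```text
[ 0.39447796 -0.01368841  0.15896749]
[416, 197, 8, 7, 40] [ 0.57  -0.297  0.035] bin 0.04 -0.02
[413, 205, 7, 6, 28] [ 0.553 -0.291  0.021] bin 0.022 -0.02
[387, 209, 7, 6, 31] [ 0.539 -0.218  0.022] bin -0.015 0.045
[408, 211, 7, 7, 28] [ 0.532 -0.277  0.023] bin -0.002 -0.013
[419, 211, 7, 7, 31] [ 0.534 -0.308  0.022] bin 0.01 -0.042
[401, 217, 7, 6, 30] [ 0.516 -0.257  0.022] bin -0.023 0.001
t 30.3 dp units [-2.65 20.97 -2.52] rot units [-0.674  0.066  0.066] deg 40.8
30 rows of [-0.088, 0.699, -0.084, -0.022, 0.002, 0.002]
```

View pics/c9.png

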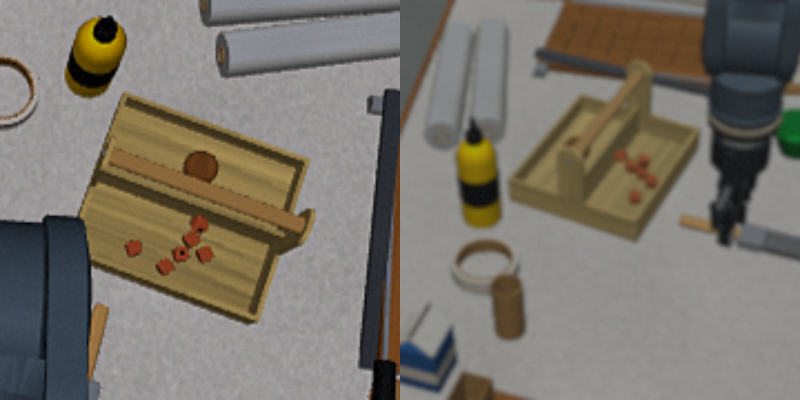

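All six beads are in the bin: in the left crop five lie around (190,250) and the sixth is at (133,247). The ball is still in its pocket. Next I'll fetch the cup with the tool pitched to match its handle.

Run:
```python
from h import *
o=get_obs(); R=Ro.from_rotvec(-.14*ax(-.211)[1])*toolcup(-.211,0); plan([.337,.3425,.12],R,18,o); print(R.as_matrix()[:,2])
```

```text
t 30.4 dp units [-2.85 17.78 -1.95] rot units [-0.037 -0.131  0.11 ] deg 10.5
18 rows of [-0.159, 0.988, -0.108, -0.002, -0.007, 0.006]
[ 0.13644832 -0.02922561 -0.990216  ]
```

Request:
step_arm(
  motion=[
    [-0.16, 0.99, 0, -0.002, -0.007, 0.006],
    [-0.16, 0.99, 0, -0.002, -0.007, 0.006],
    [-0.16, 0.99, 0, -0.002, -0.007, 0.006],
    [-0.16, 0.99, 0, -0.002, -0.007, 0.006],
    [-0.16, 0.99, 0, -0.002, -0.007, 0.006],
    [-0.16, 0.99, 0, -0.002, -0.007, 0.006],
    [-0.16, 0.99, 0, -0.002, -0.007, 0.006],
    [-0.16, 0.99, 0, -0.002, -0.007, 0.006],
  ],
)

```text
time_s: 31.4
ee_pos: [0.3695, 0.1444, 0.1586]
tool_rot: [0.029, 0.138, 0.99, -0.003]
contact_force: [-0.2, -0.9, 0.3]
finger_gap: 0.0425
gripper_force: 0.0
```

Request:
step_arm(
  motion=[
    [-0.16, 0.99, 0, -0.002, -0.007, 0.006],
    [-0.16, 0.99, 0, -0.002, -0.007, 0.006],
    [-0.16, 0.99, 0, -0.002, -0.007, 0.006],
    [-0.16, 0.99, 0, -0.002, -0.007, 0.006],
    [-0.16, 0.99, 0, -0.002, -0.007, 0.006],
    [-0.16, 0.99, 0, -0.002, -0.007, 0.006],
    [-0.16, 0.99, 0, -0.002, -0.007, 0.006],
    [-0.16, 0.99, 0, -0.002, -0.007, 0.006],
  ],
)

```text
time_s: 32.4
ee_pos: [0.3439, 0.303, 0.1587]
tool_rot: [0.059, 0.113, 0.992, -0.006]
contact_force: [0.5, 0.9, -0.0]
finger_gap: 0.0425
gripper_force: 0.0
```

Request:
step_arm(
  motion=[
    [-0.16, 0.99, -0.5, -0.002, -0.007, 0.006],
    [-0.15, 0.96, -0.5, -0.002, -0.007, 0.006],
    [0, 0, -0.9, 0, 0, 0],
    [0, 0, 0, 0, 0, 0],
  ],
)

```text
time_s: 32.9
ee_pos: [0.3369, 0.341, 0.1189]
tool_rot: [0.066, 0.107, 0.992, -0.008]
contact_force: [-0.0, -0.2, 0.1]
finger_gap: 0.0426
gripper_force: 0.0
```

Run:
```python
from h import *
o=get_obs(); R=Ro.from_rotvec(-.14*ax(-.211)[1])*toolcup(-.211,0); plan([.337,.3425,.036],R,7,o); camera('top')
print([(np.round(c['at'],1),round(c['p'],2),onz('top',c['at'],.037).round(3)) for c in tip_of('top','cup_grip')[:3]])
```

```text
t 32.9 dp units [ 0.    0.08 -4.14] rot units [ 0.001 -0.007  0.003] deg 0.5
7 rows of [0.0, 0.011, -0.592, 0.0, -0.001, 0.0]
[(array([182.1, 279. ]), 0.76, array([0.338, 0.34 , 0.037])), (array([418.7, 173.9]), 0.75, array([ 0.645, -0.297,  0.037])), (array([406.6, 219.8]), 0.66, array([ 0.513, -0.261,  0.037]))]
```

Request:
step_arm(
  motion=[
    [0, 0, -0.6, 0, 0, 0],
    [0, 0, -0.6, 0, 0, 0],
    [0, 0, -0.6, 0, 0, 0],
    [0, 0, -0.6, 0, 0, 0],
    [0, 0, -0.6, 0, 0, 0],
    [0, 0, -0.6, 0, 0, 0],
    [0, 0, -0.4, 0, 0, 0],
    [0, 0, -0.1, 0, 0, 0],
  ],
)

```text
time_s: 34.0
ee_pos: [0.3373, 0.3412, 0.037]
tool_rot: [0.066, 0.107, 0.992, -0.008]
contact_force: [-0.2, -0.2, 0.4]
finger_gap: 0.0424
gripper_force: 0.0
```

Request:
step_arm(
  motion=[
    [0, 0, 0, 0, 0, 0],
    [0, 0, 0, 0, 0, 0],
    [0, 0, 0, 0, 0, 0],
    [0, 0, 0, 0, 0, 0],
  ],
  grip=-1,
  force=100,
)

```text
time_s: 34.5
ee_pos: [0.3376, 0.3415, 0.0378]
tool_rot: [0.067, 0.107, 0.992, -0.007]
contact_force: [0.7, 1.0, 1.2]
finger_gap: 0.0127
gripper_force: 97.6
```

Request:
step_arm(
  motion=[
    [0, 0, 0.6, 0, 0, 0],
    [0, 0, 0.9, 0, 0, 0],
    [0, 0, 0.9, 0.005, 0.027, 0],
    [0, 0, 0.6, 0.005, 0.027, 0],
    [0, 0, 0, 0.005, 0.027, 0],
    [0, 0, 0, 0.005, 0.027, 0],
    [0, 0, 0, 0.005, 0.026, 0],
  ],
)

```text
time_s: 35.38
ee_pos: [0.3372, 0.3411, 0.0971]
tool_rot: [-0.006, 0.107, 0.994, -0.002]
contact_force: [0.3, -0.2, -1.2]
finger_gap: 0.0128
gripper_force: 97.6
```

Request:
step_arm(
  motion=[
    [-0.2, -0.9, 0, 0, 0, 0],
    [-0.2, -0.9, 0, 0, 0, 0],
    [-0.2, -0.9, 0, 0, 0, 0],
    [-0.2, -0.9, 0, 0, 0, 0],
    [-0.2, -0.9, 0, 0, 0, 0],
    [-0.2, -0.9, 0, 0, 0, 0],
    [-0.2, -0.9, 0, 0, 0, 0],
    [-0.2, -0.9, 0, 0, 0, 0],
  ],
)

```text
time_s: 36.38
ee_pos: [0.3052, 0.1962, 0.0976]
tool_rot: [-0.005, 0.107, 0.994, -0.002]
contact_force: [0.2, 0.3, -0.9]
finger_gap: 0.0125
gripper_force: 97.7
```

Run:
```python
from h import *
o=get_obs(); print(o['ee_pos'],o['contact_force']); plan([.302,.20,.09],toolcup(-.211,0),1,o)
p,d,W=snap('top','t10')
c=min(outline_of('top','cup'),key=lambda c:np.linalg.norm(np.array(c['at'])-[235,260])); print(c['at'],c['p'],c['pixels'].sum())
P=W[c['pixels']]; x,y,z=ax(-.211); L=(P-o['ee_pos']-[0,0,0])@np.stack([x,y,z],1)-[.1,0,0]
r=np.linalg.norm(L[:,:2],axis=1)
rim=L[(r>.042)&(r<.056)&(L[:,2]>-.02)]; 
# robust plane on rim
A=np.c_[rim[:,:2],np.ones(len(rim))]; k=np.ones(len(rim),bool)
for _ in range(6):
    s=np.linalg.lstsq(A[k],rim[k,2],rcond=None)[0]; e=rim[:,2]-A@s; k=abs(e)<.005 if _>2 else e>np.median(e)-.01
print('rim',len(rim),k.sum(),'slopes',s.round(3))
floor=L[r<.02]; As=np.c_[floor[:,:2],np.ones(len(floor))]; print('floor slopes',np.linalg.lstsq(As,floor[:,2],rcond=None)[0].round(3),len(floor))
```

```text
[0.30518718 0.19616784 0.09762146] [ 0.22275963  0.25381729 -0.86100857]
t 36.375 dp units [-0.16  0.19 -0.38] rot units [ 0.003 -0.009  0.003] deg 0.6
1 rows of [-0.159, 0.192, -0.381, 0.003, -0.009, 0.003]
[239.8, 252.7] 0.79 1061
rim 194 140 slopes [-0.079 -0.015 -0.001]
floor slopes [ 0.006  0.006 -0.046] 181
```

Request:
step_arm(
  motion=[
    [0, 0, -0.6, 0, 0, 0],
    [0, 0, -0.7, 0, 0, 0],
    [0, 0, -0.6, 0, 0, 0],
    [0, 0, -0.35, 0, 0, 0],
    [0, 0, -0.15, 0, 0, 0],
    [0, 0, 0, 0, 0, 0],
  ],
)

```text
time_s: 37.22
ee_pos: [0.3055, 0.1974, 0.0496]
tool_rot: [-0.005, 0.107, 0.994, -0.002]
contact_force: [-0.1, -0.2, 0.3]
finger_gap: 0.0124
gripper_force: 97.8
```

Request:
step_arm(
  motion=[
    [0, 0, -0.1, 0, 0, 0],
    [0, 0, 0, 0, 0, 0],
  ],
)

```text
time_s: 37.48
ee_pos: [0.3057, 0.1976, 0.0478]
tool_rot: [-0.004, 0.107, 0.994, -0.002]
contact_force: [-1.9, 1.5, 3.9]
finger_gap: 0.0127
gripper_force: 98.3
```

Contact with the table is felt. Releasing, then retreating straight up.

Request:
step_arm(
  motion=[
    [0, 0, 0, 0, 0, 0],
    [0, 0, 0, 0, 0, 0],
    [0, 0, 0, 0, 0, 0],
    [0, 0, 0, 0, 0, 0],
  ],
  grip=0,
)

```text
time_s: 37.98
ee_pos: [0.3055, 0.1973, 0.0476]
tool_rot: [-0.005, 0.107, 0.994, -0.002]
contact_force: [-0.4, -0.1, -0.1]
finger_gap: 0.0428
gripper_force: 0.0
```

Request:
step_arm(
  motion=[
    [0, 0, 0.5, 0, 0, 0],
    [0, 0, 0.9, 0, 0, 0],
    [0, 0, 1, 0, 0, 0],
    [0, 0, 1, 0, 0, 0],
    [0, 0, 1, 0, 0, 0],
    [0, 0, 1, 0, 0, 0],
    [0.5, -0.9, 1, 0, 0, 0],
    [0.5, -0.9, 0.8, 0, 0, 0],
  ],
)

```text
time_s: 38.98
ee_pos: [0.3257, 0.161, 0.1931]
tool_rot: [-0.004, 0.106, 0.994, -0.002]
contact_force: [0.7, -0.6, -0.8]
finger_gap: 0.0427
gripper_force: 0.0
```

Run:
```python
from h import *
o=get_obs(); p,d,W=snap('top','t11'); q,_,S=snap('side','s11')
cv2.imwrite('pics/c11.png',np.hstack([cv2.resize(p[150:330,130:310],(400,400)),cv2.resize(q[180:360,270:450],(400,400))])[:,:,::-1])
x,y,z=ax(-.334); R=cols(np.cross(x,-z),x,-z); R2=cols(np.cross(-x,-z),-x,-z)
print(o['q'])
for r in(R,R2): plan([.589,-.283,.22],r,25,o)
P=W.reshape(-1,3); g=np.array([.589,-.283,.12]); L=(P-g)@np.stack([x,y,z],1); k=L[(abs(L[:,0])<.02)&(abs(L[:,1])<.1)&(abs(L[:,2]-.005)<.008)]
print('dowel now',len(k),k.mean(0).round(4),np.percentile(k[:,0],[2,98]),np.polyfit(k[:,1],k[:,0],1))
u=L[(abs(L[:,0])<.03)&(abs(L[:,2]-.02)<.008)&(abs(L[:,1])<.16)]; print('uprights',len(u),np.percentile(u[:,1],[0,5,50,95,100]))
```

```text
[ 0.4578136  -0.03937951 -0.4543405   1.16492918  0.00161563  0.67118378]
t 38.975 dp units [ 13.17 -22.2    1.35] rot units [-0.005 -0.008 -1.615] deg 96.9
25 rows of [0.527, -0.888, 0.054, -0.0, -0.0, -0.065]
t 38.975 dp units [ 13.17 -22.2    1.35] rot units [ 0.008 -0.005  1.385] deg 83.1
25 rows of [0.527, -0.888, 0.054, 0.0, -0.0, 0.055]
dowel now 575 [ 0.0006 -0.0001  0.0079] [-0.00725969  0.01110305] [0.00229683 0.00057003]
uprights 147 [-0.12499759 -0.1237207  -0.01037869  0.12402696  0.12534995]
```

View pics/c11.png

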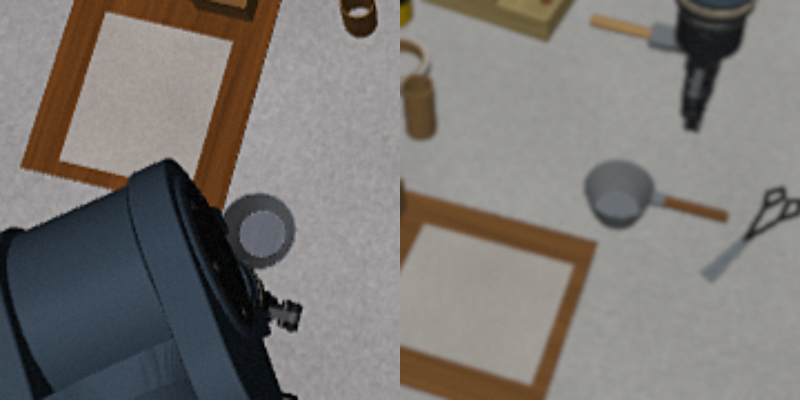

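The cup stands upright on bare table, at about (620,190) in the right crop, and is let go. The tote's handle position is confirmed. Now fetching the tote.

Request:
step_arm(
  motion=[
    [0.53, -0.89, 0.1, 0, 0, -0.065],
    [0.53, -0.89, 0.1, 0, 0, -0.065],
    [0.53, -0.89, 0.1, 0, 0, -0.065],
    [0.53, -0.89, 0.1, 0, 0, -0.065],
    [0.53, -0.89, 0.1, 0, 0, -0.065],
    [0.53, -0.89, 0.1, 0, 0, -0.065],
    [0.53, -0.89, 0.1, 0, 0, -0.065],
    [0.53, -0.89, 0.1, 0, 0, -0.065],
  ],
  grip=0.4,
)

```text
time_s: 40.08
ee_pos: [0.4103, 0.0188, 0.2076]
tool_rot: [-0.005, 0.371, 0.928, -0.001]
contact_force: [0.0, 1.2, 0.2]
finger_gap: 0.0595
gripper_force: 0.0
```

Request:
step_arm(
  motion=[
    [0.53, -0.89, 0.1, 0, 0, -0.065],
    [0.53, -0.89, 0.1, 0, 0, -0.065],
    [0.53, -0.89, 0.1, 0, 0, -0.065],
    [0.53, -0.89, 0.1, 0, 0, -0.065],
    [0.53, -0.89, 0.1, 0, 0, -0.065],
    [0.53, -0.89, 0, 0, 0, -0.065],
    [0.53, -0.89, 0, 0, 0, -0.065],
    [0.53, -0.89, 0, 0, 0, -0.065],
  ],
)

```text
time_s: 41.08
ee_pos: [0.4957, -0.1246, 0.2174]
tool_rot: [-0.005, 0.608, 0.794, 0.001]
contact_force: [-0.6, 0.8, -0.6]
finger_gap: 0.06
gripper_force: 0.0
```

Request:
step_arm(
  motion=[
    [0.53, -0.89, 0, 0, 0, -0.065],
    [0.53, -0.89, 0, 0, 0, -0.065],
    [0.53, -0.89, 0, 0, 0, -0.065],
    [0.53, -0.89, 0, 0, 0, -0.065],
    [0.53, -0.89, 0, 0, 0, -0.065],
    [0.53, -0.89, 0, 0, 0, -0.065],
    [0.53, -0.89, 0, 0, 0, -0.065],
    [0.53, -0.89, 0, 0, 0, -0.065],
  ],
)

```text
time_s: 42.08
ee_pos: [0.5803, -0.2672, 0.2172]
tool_rot: [-0.005, 0.799, 0.601, 0.002]
contact_force: [-0.5, 0.6, -0.1]
finger_gap: 0.06
gripper_force: 0.0
```

Request:
step_arm(
  motion=[
    [0.5, -0.9, 0, 0, 0, -0.055],
    [0, 0, 0, 0, 0, 0],
  ],
)

```text
time_s: 42.32
ee_pos: [0.5901, -0.2854, 0.2166]
tool_rot: [-0.005, 0.816, 0.578, 0.002]
contact_force: [0.1, 1.0, -0.1]
finger_gap: 0.0596
gripper_force: 0.0
```

Run:
```python
from h import *
o=get_obs(); x,y,z=ax(-.334); R=cols(np.cross(x,-z),x,-z); plan([.589,-.283,.118],R,8,o); print(o['q'],o['finger_gap'])
```

```text
t 42.325 dp units [-0.05  0.12 -4.93] rot units [-0.01  -0.002  0.003] deg 0.6
8 rows of [-0.007, 0.015, -0.616, -0.001, -0.0, 0.0]
[-0.45421614  0.56420562  0.39874735  1.41215899  0.0081899   1.45419426] 0.05961522149130754
```

Request:
step_arm(
  motion=[
    [-0.01, 0.02, -0.65, -0.003, 0, 0],
    [-0.01, 0.02, -0.65, -0.003, 0, 0],
    [-0.01, 0.02, -0.65, -0.003, 0, 0],
    [-0.01, 0.02, -0.65, 0, 0, 0],
    [0, 0.02, -0.65, 0, 0, 0],
    [0, 0.02, -0.65, 0, 0, 0],
    [0, 0, -0.65, 0, 0, 0],
    [0, 0, -0.38, 0, 0, 0],
  ],
)

```text
time_s: 43.32
ee_pos: [0.5888, -0.2814, 0.1179]
tool_rot: [-0.001, 0.815, 0.579, -0.001]
contact_force: [-0.2, 0.0, -0.4]
finger_gap: 0.0596
gripper_force: 0.0
```

Request:
step_arm(
  motion=[
    [0, 0, 0, 0, 0, 0],
    [0, 0, 0, 0, 0, 0],
    [0, 0, 0, 0, 0, 0],
    [0, 0, 0, 0, 0, 0],
    [0, 0, 0, 0, 0, 0],
    [0, 0, 0, 0, 0, 0],
  ],
  grip=-1,
  force=115,
)

```text
time_s: 44.08
ee_pos: [0.5896, -0.2817, 0.12]
tool_rot: [0.0, 0.815, 0.579, -0.0]
contact_force: [-0.7, -0.2, 6.0]
finger_gap: 0.017
gripper_force: 112.2
```

Request:
step_arm(
  motion=[
    [0, 0, 0.1, 0, 0, 0],
    [0, 0, 0.2, 0, 0, 0],
    [0, 0, 0.3, 0, 0, 0],
    [0, 0, 0.3, 0, 0, 0],
    [0, 0, 0.2, 0, 0, 0],
    [0, 0, 0.1, 0, 0, 0],
    [0, 0, 0, 0, 0, 0],
  ],
)

```text
time_s: 44.95
ee_pos: [0.5891, -0.2815, 0.143]
tool_rot: [-0.001, 0.815, 0.58, -0.001]
contact_force: [1.4, 0.4, -5.8]
finger_gap: 0.0167
gripper_force: 112.5
```

Run:
```python
from h import *
o=get_obs(); print(o['contact_force'],o['torque'],o['finger_gap'],o['gripper_force'],o['q'])
p,d,W=snap('side','s12'); cv2.imwrite('pics/c12.png',cv2.resize(p[90:240,220:420],(800,600))[:,:,::-1])
```

```text
[ 1.35378087  0.38838154 -5.80199218] [-0.01212643  0.04694239  0.01437802] 0.01670443702931316 112.5406801700592 [-4.45633169e-01  5.68348276e-01  2.20185123e-01  1.22443435e+00
 -2.10011045e-04  1.45972790e+00]
```

View pics/c12.png

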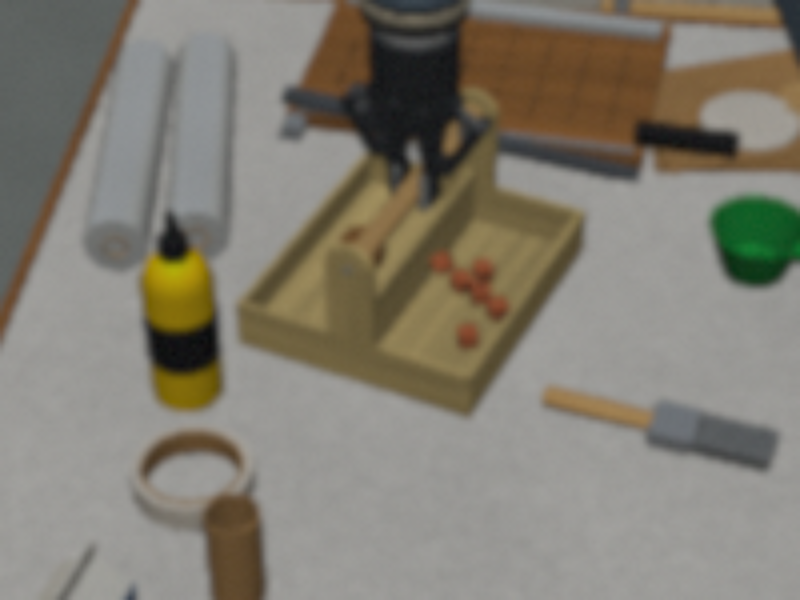

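The tote is off the table and level; the crop shows six beads in the bin and the ball seated. Lifting, and pulling back from the glue bottle, before swinging across smoothly.

Request:
step_arm(
  motion=[
    [-0.1, 0, 0.3, 0, 0, 0],
    [-0.2, 0, 0.6, 0, 0, 0],
    [-0.4, 0, 0.8, 0, 0, 0],
    [-0.5, 0, 0.9, 0, 0, 0],
    [-0.5, 0, 0.9, 0, 0, 0],
    [-0.5, 0, 0.9, 0, 0, 0],
    [-0.5, 0, 0.9, 0, 0, 0],
    [-0.5, 0, 0.6, 0, 0, 0],
  ],
)

```text
time_s: 46.0
ee_pos: [0.5245, -0.2816, 0.2624]
tool_rot: [-0.0, 0.815, 0.579, -0.0]
contact_force: [0.7, 0.3, -6.0]
finger_gap: 0.0166
gripper_force: 112.8
```

Request:
step_arm(
  motion=[
    [-0.4, 0.1, 0.4, 0, 0, 0],
    [-0.2, 0.2, 0.2, 0, 0, 0],
    [-0.1, 0.4, 0.1, 0, 0, 0],
    [0, 0.6, 0, 0, 0, 0],
    [0, 0.8, 0, 0, 0, 0],
    [0, 0.9, 0, 0, 0, 0],
    [0, 0.9, 0, 0, 0, 0],
    [0, 0.9, 0, 0, 0, 0],
  ],
)

```text
time_s: 47.0
ee_pos: [0.5111, -0.184, 0.275]
tool_rot: [-0.001, 0.815, 0.58, -0.001]
contact_force: [0.1, 0.6, -5.3]
finger_gap: 0.0167
gripper_force: 112.8
```

Request:
step_arm(
  motion=[
    [0, 0.95, 0, 0, 0, 0],
    [0, 0.95, 0, 0, 0, 0],
    [0, 0.95, 0, 0, 0, 0],
    [0, 0.95, 0, 0, 0, 0],
    [0, 0.95, 0, 0, 0, 0],
    [0, 0.95, 0, 0, 0, 0],
    [0, 0.95, 0, 0, 0, 0],
    [0, 0.95, 0, 0, 0, 0],
  ],
)

```text
time_s: 48.0
ee_pos: [0.5111, -0.0322, 0.275]
tool_rot: [-0.001, 0.815, 0.579, -0.001]
contact_force: [0.2, 0.3, -5.2]
finger_gap: 0.0169
gripper_force: 112.8
```

Request:
step_arm(
  motion=[
    [0.1, 0.95, 0, 0, 0, 0],
    [0.2, 0.95, 0, 0, 0, 0],
    [0.2, 0.95, 0, 0, 0, 0],
    [0.2, 0.95, 0, 0, 0, 0],
    [0.2, 0.95, 0, 0, 0, 0],
    [0.2, 0.95, 0, 0, 0, 0],
    [0.2, 0.95, 0, 0, 0, 0],
    [0.2, 0.95, 0, 0, 0, 0],
  ],
)

```text
time_s: 49.0
ee_pos: [0.5413, 0.1198, 0.2749]
tool_rot: [-0.001, 0.815, 0.579, -0.001]
contact_force: [0.5, 0.2, -6.1]
finger_gap: 0.0167
gripper_force: 112.8
```

Request:
step_arm(
  motion=[
    [0.2, 0.95, 0, 0, 0, 0],
    [0.2, 0.95, 0, 0, 0, 0],
    [0.2, 0.95, 0, 0, 0, 0],
    [0.2, 0.95, 0, 0, 0, 0],
    [0.2, 0.95, 0, 0, 0, 0],
    [0.2, 0.95, 0, 0, 0, 0],
    [0.2, 0.95, 0, 0, 0, 0],
    [0.2, 0.95, 0, 0, 0, 0],
  ],
)

```text
time_s: 50.0
ee_pos: [0.5733, 0.2718, 0.2749]
tool_rot: [-0.001, 0.815, 0.579, -0.001]
contact_force: [0.2, 0.7, -5.4]
finger_gap: 0.017
gripper_force: 112.8
```

Run:
```python
from h import *
o=get_obs(); x,y,z=ax(-.334); R=cols(np.cross(x,-z),x,-z); plan([.5755,.3365,.275],R,6,o); print(o['q'],o['gripper_force'])
```

```text
t 50.0 dp units [0.11 3.23 0.01] rot units [-0.001 -0.002  0.001] deg 0.1
6 rows of [0.019, 0.539, 0.001, -0.0, -0.0, 0.0]
[4.42162208e-01 5.14673778e-01 4.64853922e-01 1.52237006e+00
 1.33756323e-03 2.34759802e+00] 112.81720161437988
```

Request:
step_arm(
  motion=[
    [0.1, 0.9, 0, 0, 0, 0],
    [0, 0.8, 0, 0, 0, 0],
    [0, 0.6, 0, 0, 0, 0],
    [0, 0.5, 0, 0, 0, 0],
    [0, 0.3, 0, 0, 0, 0],
    [0, 0.13, 0, 0, 0, 0],
    [0, 0, 0, 0, 0, 0],
    [0, 0, 0, 0, 0, 0],
  ],
)

```text
time_s: 51.0
ee_pos: [0.5752, 0.3348, 0.2751]
tool_rot: [-0.001, 0.815, 0.579, -0.001]
contact_force: [0.1, -0.0, -6.1]
finger_gap: 0.0167
gripper_force: 112.8
```

Request:
step_arm(
  motion=[
    [0, 0, 0, 0, 0, 0],
    [0, 0, 0, 0, 0, 0],
    [0, 0, 0, 0, 0, 0],
    [0, 0, 0, 0, 0, 0],
  ],
)

```text
time_s: 51.5
ee_pos: [0.5751, 0.3351, 0.275]
tool_rot: [-0.001, 0.815, 0.58, -0.001]
contact_force: [-0.1, -0.0, -4.4]
finger_gap: 0.0168
gripper_force: 112.8
```

Run:
```python
from h import *
o=get_obs(); print(o['ee_pos'],o['contact_force'],np.abs(o['joint_velocities']).max())
q,_,S=snap('side','s13'); p,d,W=snap('top','t13')
x,y,z=ax(-.334); g=np.array([o['ee_pos'][0],o['ee_pos'][1],.275]); 
for n,M in(('side',S),('top',W)):
    L=(M.reshape(-1,3)-g)@np.stack([x,y,z],1)
    f=L[(abs(L[:,0]+.055)<.04)&(abs(L[:,1])<.1)&(L[:,2]<-.09)&(L[:,2]>-.14)]
    if len(f)>50: s=np.linalg.lstsq(np.c_[f[:,:2],np.ones(len(f))],f[:,2],rcond=None)[0]; print(n,'bin floor',len(f),s.round(3))
cv2.imwrite('pics/c13.png',np.hstack([cv2.resize(p[120:280,120:320],(400,320)),cv2.resize(q[180:340,220:420],(400,320))])[:,:,::-1])
```

```text
[0.57505079 0.33514575 0.27497549] [-1.27630299e-01 -3.65263821e-03 -4.39803453e+00] 0.005052167005682343
side bin floor 2171 [-0.011 -0.009 -0.113]
top bin floor 714 [-0.023  0.126 -0.106]
```

View pics/c13.png

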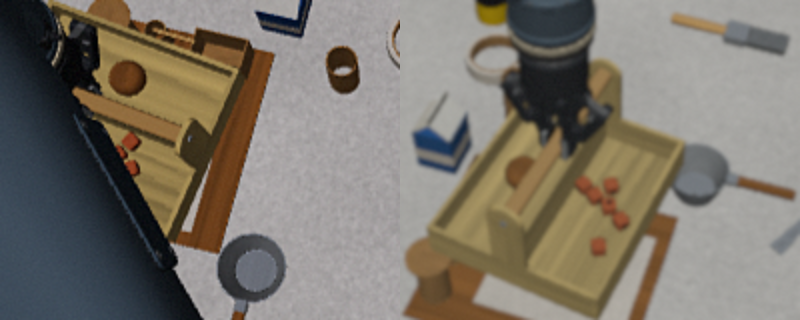

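The right crop shows the tote level over the paper with six beads near (600,205) and the ball seated at (520,172). The cup stands free at (700,172), and the side-view floor slope of about 0.01 confirms the tote is level. Handing in.

```bash
python3 -c "
from bench import hand_in
print(hand_in())"
```

```text
the job is handed in; nothing more can be done
None
```

I handed the job in at about 52 s: all six beads are in the bin, the emptied cup stands upright and let go, and the tote is held level about 15 cm over the paper with the ball in its pocket (one bead fell outside on the pour and I put it back by gripper; no verdict was returned).

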